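Check the hinges of three wooden chests

ROBOT

A 7-joint arm with a two-finger parallel gripper is mounted at the origin on the work surface. World frame = base frame: x ahead of the robot, y to its left, z up, the work surface at z = 0. Lengths are in m, angles in rad, forces in N, time in s.
With the tool pointing down it reaches from about 0.425 to 0.875 m from the base axis. Payload 4.7 kg.
Tool frame: the origin (TCP) lies between the finger pads; the fingertips stand 14 mm ahead of it and the grasp point (between the pads) lies 5 mm behind it; z points along the fingers, y is the direction in which the jaws open and shut (so a half turn about z gives the same grasp; the last joint's range is limited). The gripper opens to 87 mm and grips with 3 to 60 N. Pads are 19 mm wide; open, the fingers measure 117 mm over their backs; the gripper's body (75 mm by 190 mm) begins 51 mm behind the grasp point.
Start: joints at [-1.272, 0.321, -0.07, 1.45, 0.023, 1.371, -0.057], TCP at [0.183, 0.624, 0.237] pointing down, gripper open.
Joint ranges: [-2.86, 2.86], [-0.3, 2.09], [-1.38, 1.24], [0.06, 2.45], [-1.56, 4.7], [0.09, 2.05], [-2.69, 2.69]. Speed limits (rad/s): [2.57, 2.57, 3.14, 3.14, 3.14, 3.14, 3.14].

INTERFACE

Orientations are given as a 3x3 rotation matrix whose columns are the frame's x, y, z axes.
In Python, from rig import ctrl, cams gives the robot as it stands. The module is installed in compiled form; this text tells all that it offers.
- The arm moves only by the tool drive_tool, never from a script. Its argument "steps" is a list of rows, each a list of 3 entries, a list of its own where there are three numbers: the shift along the tool's x, y, z in cm, then the turn, a rotation vector about the tool's x, y, z in degrees, then the opening in per cent of the stroke, from 0 (shut) to 100 (fully open). In form: [[[dx, dy, dz], [wx, wy, wz], fingers], ...]. A call has 1 to 12 rows; each row is the pose to reach, as a shift and turn from the pose commanded when the call began, along the tool's axes at that moment; what a row does not reach only later rows make up. A row lasts 1/10 s, in which the tool goes at most 50 mm and 8.59 degrees, less where a joint would pass 70% of its speed; a pose out of reach is approached as far as the arm can. A call with a gripper value outside its range is refused whole. The fingers move at their own pace and stop on an object; "squeeze" is the grip in N (left out, the last holds). Time passes only in rows, so rows that repeat a pose let the fingers close. It gives the time, the measured TCP pose, the force and the opening at its end, in the units of the state.
- ctrl.read_state(): the state, without advancing time (a new reading comes with each control period).
- cams.capture(name): name is "scene" or "top" or "wrist"; returns the picture (480x640x3 uint8, red, green, blue); there is no depth.
- cams.camera_params(name): a dict with "mtx" (3x3 intrinsics, pixels), "eye" and "rotation" of the camera in the world; the wrist camera has in their place "hand_eye" (4x4, takes a point from camera to tool coordinates, whose origin is the TCP and whose axes are the flange's). Camera axes: x right, y up, looking along -z (the intrinsics and any distortion apply to the point x, -y, -z); pixel columns grow to the right and rows downward; lengths in m; the calibration is good to about 2 mm. A picture is of the moment at which its call begins: read the wrist's pose just before it. camera_params takes no time and is no camera call.
- ctrl.finish_job(): hands the job in, once; it reports no verdict.
The state is a dict: "clock": time; "q": joint angles; "joint_vel": joint speeds; "effort": joint torques, N m; "ee_pos": TCP position; "tool_rot": TCP orientation; "wrist_force": force on the tool from outside, world axes, zero at the start; "ft_torque": the same for the moment, N m; "width": finger opening in m.
Only numpy, scipy, OpenCV 4.12 (cv2) and the standard library are available. Lean on these libraries where they do the work, as an engineer would, in place of code of your own. Each camera call takes 0.05 s, during which the arm holds its last target.

TASK

The lids of the three little wooden chests have just been hung and all stand open; one of them has a hinge that binds. Try all three: swing each lid gently down through its arc and feel how it goes - the two sound ones, even if one goes stiffly, end fully shut and none may be let drop, while the one that comes up hard short of shut must not be forced but swung back up to stand open past upright. Then lay the new steel butt hinge from its carton inside the chest that needs it, and leave the other things on the bench alone.

Things in the scene. Friction and masses are not known exactly. Their poses are not given: they have to be found in the camera images.
- box_a: one of three like-looking wooden chests, fixed to the bench: carcass 120 deep (own x) x 150 wide (own y) x 70 mm high, walls 9 mm, on a board 150 x 160 x 12 mm; rim 82 mm and inner floor 21 mm above the bench, inside 102 x 132 mm. Origin: centre of the board's underside; z up. The lid's bar is at the front (own -x), its hinge along the rear (+x) top edge. Which lid binds must be felt
- lid_a (a joint): lid angle of box_a, rad: 0 shut, 1.57 upright, stop at 1.80 (leans back, stays). Lid 120 x 150 x 12 mm, 0.2 kg; below upright a free one falls when let go. A sound lid goes down to 0, freely or with an even drag of some 2 N at the bar; the binding one goes freely, then between 1.0 and 0.3 meets a springy stop that climbs about 1 N at the bar per mm
- leaf_a (a joint): give of the hinge leaves of box_a under load, rad: 0 unloaded; pressing the lid down against the point where it stops gives -0.001 per 1 N at the bar, and past -0.02 (20 N) the hinge is being forced (the reading is noisier than that)
- lid_a_bar (a point): middle of the lid's pull: round steel bar 10 mm thick, 100 mm long, parallel to the hinge, on two posts 84 mm apart, 40 mm out from the lid's front edge in the lid's plane. Moves with the lid on an arc of 160 mm radius about the hinge (shut: 88 mm above the bench, 100 mm in front of the chest's centre; upright: 242 mm above the bench)
- lid_a_hinge (a point): fixed point, middle of the hinge line of lid_a, 82 mm above the bench, 60 mm behind the chest's centre; the line runs along the chest's own y. With the lid shut the bar lies 160 mm in front of this point and 6 mm above it; both turn with the lid
- box_b: one of three like-looking wooden chests, fixed to the bench: carcass 120 deep (own x) x 150 wide (own y) x 70 mm high, walls 9 mm, on a board 150 x 160 x 12 mm; rim 82 mm and inner floor 21 mm above the bench, inside 102 x 132 mm. Origin: centre of the board's underside; z up. The lid's bar is at the front (own -x), its hinge along the rear (+x) top edge. Which lid binds must be felt
- lid_b (a joint): lid angle of box_b, rad: 0 shut, 1.57 upright, stop at 1.80 (leans back, stays). Lid 120 x 150 x 12 mm, 0.2 kg; below upright a free one falls when let go. A sound lid goes down to 0, freely or with an even drag of some 2 N at the bar; the binding one goes freely, then between 1.0 and 0.3 meets a springy stop that climbs about 1 N at the bar per mm
- leaf_b (a joint): give of the hinge leaves of box_b under load, rad: 0 unloaded; pressing the lid down against the point where it stops gives -0.001 per 1 N at the bar, and past -0.02 (20 N) the hinge is being forced (the reading is noisier than that)
- lid_b_bar (a point): middle of the lid's pull: round steel bar 10 mm thick, 100 mm long, parallel to the hinge, on two posts 84 mm apart, 40 mm out from the lid's front edge in the lid's plane. Moves with the lid on an arc of 160 mm radius about the hinge (shut: 88 mm above the bench, 100 mm in front of the chest's centre; upright: 242 mm above the bench)
- lid_b_hinge (a point): fixed point, middle of the hinge line of lid_b, 82 mm above the bench, 60 mm behind the chest's centre; the line runs along the chest's own y. With the lid shut the bar lies 160 mm in front of this point and 6 mm above it; both turn with the lid
- box_c: one of three like-looking wooden chests, fixed to the bench: carcass 120 deep (own x) x 150 wide (own y) x 70 mm high, walls 9 mm, on a board 150 x 160 x 12 mm; rim 82 mm and inner floor 21 mm above the bench, inside 102 x 132 mm. Origin: centre of the board's underside; z up. The lid's bar is at the front (own -x), its hinge along the rear (+x) top edge. Which lid binds must be felt
- lid_c (a joint): lid angle of box_c, rad: 0 shut, 1.57 upright, stop at 1.80 (leans back, stays). Lid 120 x 150 x 12 mm, 0.2 kg; below upright a free one falls when let go. A sound lid goes down to 0, freely or with an even drag of some 2 N at the bar; the binding one goes freely, then between 1.0 and 0.3 meets a springy stop that climbs about 1 N at the bar per mm
- leaf_c (a joint): give of the hinge leaves of box_c under load, rad: 0 unloaded; pressing the lid down against the point where it stops gives -0.001 per 1 N at the bar, and past -0.02 (20 N) the hinge is being forced (the reading is noisier than that)
- lid_c_bar (a point): middle of the lid's pull: round steel bar 10 mm thick, 100 mm long, parallel to the hinge, on two posts 84 mm apart, 40 mm out from the lid's front edge in the lid's plane. Moves with the lid on an arc of 160 mm radius about the hinge (shut: 88 mm above the bench, 100 mm in front of the chest's centre; upright: 242 mm above the bench)
- lid_c_hinge (a point): fixed point, middle of the hinge line of lid_c, 82 mm above the bench, 60 mm behind the chest's centre; the line runs along the chest's own y. With the lid shut the bar lies 160 mm in front of this point and 6 mm above it; both turn with the lid
- new_hinge: new steel butt hinge, folded shut, lying flat on the carton hinge_carton: 44 mm (own x) x 64 mm (own y) x 10 mm, 100 g; round barrel 10 mm thick along the edge at own -x, leaves 7 mm thick. Origin: centre of its underside
- screwdriver: bystander: screwdriver with a wooden handle, 200 mm long, lying flat. Origin: centre of its underside
- sanding_block: bystander: cork sanding block 110 x 60 x 35 mm. Origin: centre of its underside
- glue_bottle: bystander: white glue bottle, 60 mm across, 170 mm tall, standing behind the chests. Origin: centre of its underside
- paint_tin: bystander: tin 90 mm across, 110 mm tall, standing behind the chests. Origin: centre of its underside
- hinge_carton: bystander: closed cardboard carton 54 (own x) x 78 (own y) x 45 mm, 0.5 kg, in front of the chests, the new hinge lying on top of it. Origin: centre of its underside
- screw_box: bystander: carton of screws 85 x 55 x 50 mm. Origin: centre of its underside
- tape_measure: bystander: tape measure 75 x 40 x 68 mm. Origin: centre of its underside

How it is judged:
On the way:
1. the binding lid has been swung down and felt to bear on its hinge (over 3 N at the bar) well short of shut (((value of joint leaf_a below -0.003 rad and value of joint lid_a between 0.3 and 1 rad) or (value of joint leaf_b below -0.003 rad and value of joint lid_b between 0.3 and 1 rad) or (value of joint leaf_c below -0.003 rad and value of joint lid_c between 0.3 and 1 rad))), for 0.05 s.
At the end, for the whole second after the job is handed in: the two sound lids are shut (within 0.04 rad, about 6 mm at the bar), the one that binds stands open (beyond 1.58 rad, past upright), all at rest, and the new hinge lies at rest inside that open chest, its origin within the inner walls and less than 45 mm above the bench (((value of joint each of lid_b, lid_c below 0.04 rad and value of joint lid_a above 1.58 rad and x of new_hinge in the frame of box_a between -0.051 and 0.051 m and y of new_hinge in the frame of box_a between -0.066 and 0.066 m and z of new_hinge in the frame of box_a below 0.045 m) or (value of joint each of lid_a, lid_c below 0.04 rad and value of joint lid_b above 1.58 rad and x of new_hinge in the frame of box_b between -0.051 and 0.051 m and y of new_hinge in the frame of box_b between -0.066 and 0.066 m and z of new_hinge in the frame of box_b below 0.045 m) or (value of joint each of lid_a, lid_b below 0.04 rad and value of joint lid_c above 1.58 rad and x of new_hinge in the frame of box_c between -0.051 and 0.051 m and y of new_hinge in the frame of box_c between -0.066 and 0.066 m and z of new_hinge in the frame of box_c below 0.045 m)) and linear speed of new_hinge below 0.02 m/s and velocity of joint lid_a between -0.05 and 0.05 rad/s and velocity of joint lid_b between -0.05 and 0.05 rad/s and velocity of joint lid_c between -0.05 and 0.05 rad/s); the robot touches nothing.
It fails at once if a lid is forced down: pressed against its stop with over about 20 N at the bar, so that its hinge gives by over 0.02 rad (value of joint any of leaf_a, leaf_b, leaf_c below -0.02 rad).
It fails at once if a lid is dropped: below 1.2 rad it moves towards shut faster than 3 rad/s (0.48 m/s at the bar) ((velocity of joint lid_a below -3 rad/s and value of joint lid_a below 1.2 rad) or (velocity of joint lid_b below -3 rad/s and value of joint lid_b below 1.2 rad) or (velocity of joint lid_c below -3 rad/s and value of joint lid_c below 1.2 rad)).
It fails at once if the new hinge is dropped from more than about 3 cm or thrown: it moves faster than 0.8 m/s within 35 mm of the bench (height (world z) of new_hinge below 0.035 m and linear speed of new_hinge above 0.8 m/s).
It fails at once if a bystander is moved more than 30 mm (distance of any of screwdriver, sanding_block, glue_bottle, paint_tin, hinge_carton, screw_box, tape_measure from where it was at the start of the episode above 0.03 m).
It also fails if it takes over 72 s, if anything falls off the work surface, if the arm or the gripper's body presses on something with over 40 N, if the wrist force passes 120 N, or if a joint passes its speed limit or range.

## Working session

There is one attempt and no reset: what is moved stays moved. The work goes in short steps, Python scripts to look and compute and a tool call to move; the robot and the scene stay as the last step left them, time stands still between calls to the robot, and variables do not carry over. Pictures are saved under pics/ and viewed, and the job is handed in when it is done.

Besides the shell and the picture viewer there is one more tool, called after "Call:" as name([rows], argument=value, ...), one row to a line, values as JSON. drive_tool: Moves the arm, as the interface text tells. Its arguments: {"type":"object","properties":{"steps":{"type":"array","items":{"type":"array"}},"squeeze":{"type":"number"}},"required":["steps"]}

```bash
mkdir -p pics; ls
python3 - <<'E'
from rig import ctrl,cams
import cv2,numpy as np
np.set_printoptions(precision=4,suppress=True)
print(ctrl.read_state())
for n in ["scene","top","wrist"]:
    print(n,cams.camera_params(n))
    if n!="wrist":
        cv2.imwrite(f"pics/{n}0.png",cams.capture(n)[:,:,::-1])
E
```

```text
pics
{'clock': 0.0, 'q': array([-1.2719,  0.3218, -0.0701,  1.4517,  0.0226,  1.3708, -0.0569]), 'joint_vel': array([ 0.0001,  0.002 ,  0.0014, -0.0009, -0.0003,  0.0008,  0.0002]), 'effort': array([  0.0007, -49.1302,  -0.4037, -31.2525,  -0.0639,   0.0443,
         0.0002]), 'ee_pos': array([0.1825, 0.6233, 0.2354]), 'tool_rot': array([[-0.9597,  0.281 , -0.0004],
       [ 0.281 ,  0.9597, -0.0019],
       [-0.0001, -0.0019, -1.    ]]), 'wrist_force': array([ 1.3778,  0.1804, -0.0035]), 'ft_torque': array([-0.0076,  0.0253,  0.0023]), 'width': 0.08685393700491024}
scene {'mtx': array([[598.2063,   0.    , 318.9698],
       [  0.    , 598.2063, 245.4534],
       [  0.    ,   0.    ,   1.    ]]), 'eye': array([0.941 , 0.6001, 1.3331]), 'rotation': array([[-0.8352, -0.4606,  0.3006],
       [ 0.5499, -0.7091,  0.4413],
       [ 0.0099,  0.5339,  0.8455]])}
top {'mtx': array([[592.0497,   0.    , 313.6894],
       [  0.    , 592.0497, 242.6854],
       [  0.    ,   0.    ,   1.    ]]), 'eye': array([0.2418, 0.0154, 1.6521]), 'rotation': array([[-0.0999,  0.9722, -0.2117],
       [-0.995 , -0.0988,  0.0159],
       [-0.0055,  0.2122,  0.9772]])}
wrist {'mtx': array([[387.8621,   0.    , 319.7143],
       [  0.    , 387.8621, 242.367 ],
       [  0.    ,   0.    ,   1.    ]]), 'hand_eye': array([[ 0.    ,  0.9651,  0.2619,  0.0709],
       [ 1.    ,  0.0001, -0.0004, -0.    ],
       [-0.0005,  0.2619, -0.9651, -0.148 ],
       [ 0.    ,  0.    ,  0.    ,  1.    ]])}
```

View pics/scene0.png

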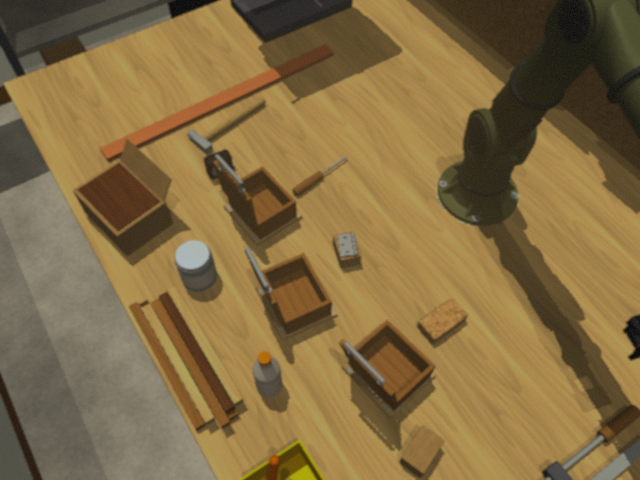

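View pics/top0.png

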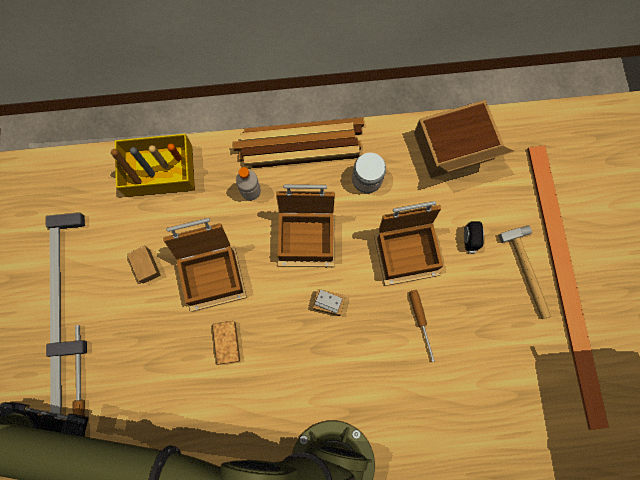

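Run:
```python
import cv2
im=cv2.imread("pics/top0.png")
for n,(x,y,w,h) in dict(l=(155,210,100,105),m=(265,175,80,100),r=(365,190,90,100),hc=(295,275,60,50)).items():
    k=600//max(h,w*0.75)
    k=int(k); c=cv2.resize(im[y:y+h,x:x+w],None,fx=k,fy=k,interpolation=cv2.INTER_CUBIC)
    cv2.imwrite(f"pics/crop_{n}.png",c[:600,:800]);print(n,k,c.shape)
```

```text
l 5 (525, 500, 3)
m 6 (600, 480, 3)
r 6 (600, 540, 3)
hc 12 (600, 720, 3)
```

View pics/crop_l.png

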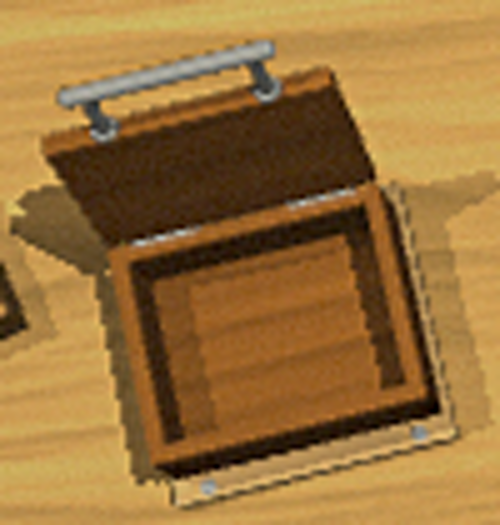

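View pics/crop_m.png

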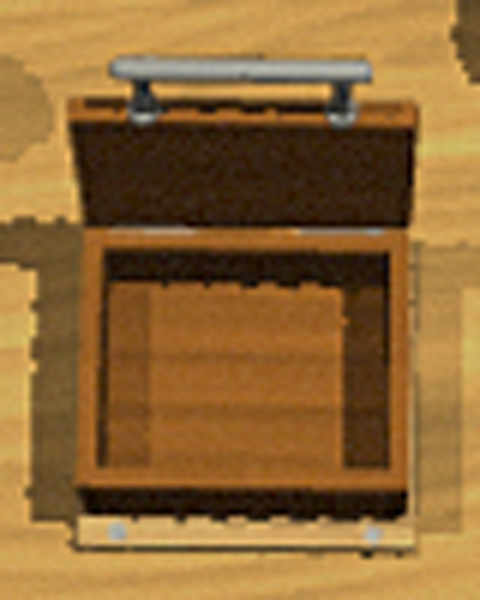

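View pics/crop_r.png

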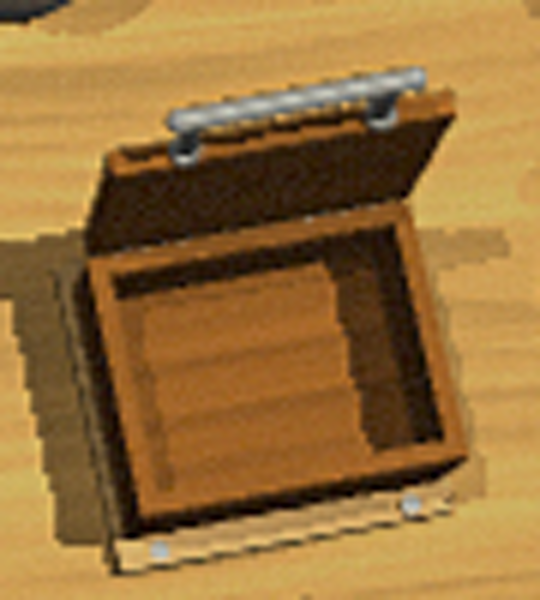

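View pics/crop_hc.png

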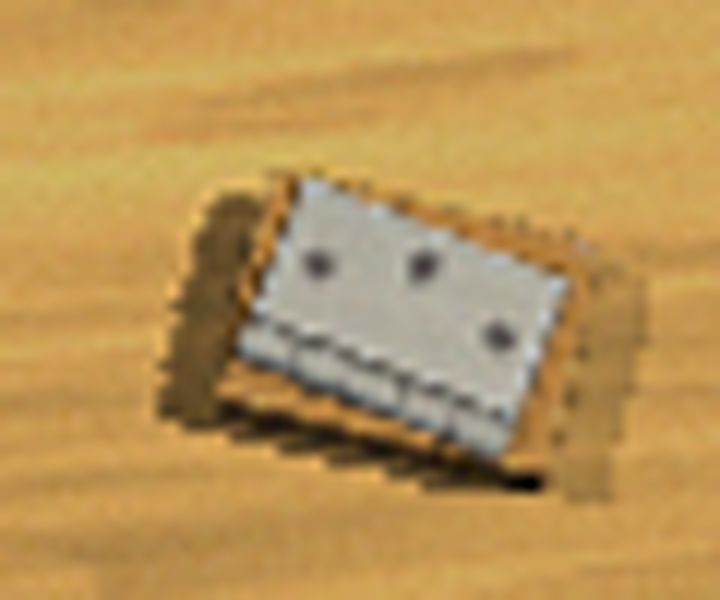

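```bash
cat > h.py <<'E'
import numpy as np,cv2
from rig import ctrl,cams
np.set_printoptions(precision=4,suppress=True)
def ray(n,px,z,P=None):
    p=P or cams.camera_params(n); K=p["mtx"]
    px=np.atleast_2d(px).astype(float)
    d=np.c_[(px[:,0]-K[0,2])/K[0,0],-(px[:,1]-K[1,2])/K[1,1],-np.ones(len(px))]@p["rotation"].T
    return p["eye"]+d*((z-p["eye"][2])/d[:,2])[:,None]
def fit2(A,B): # B=R A+t
    a,b=A.mean(0),B.mean(0); H=(A-a).T@(B-b)
    th=np.arctan2(H[0,1]-H[1,0],H[0,0]+H[1,1])
    R=np.array([[np.cos(th),-np.sin(th)],[np.sin(th),np.cos(th)]]); t=b-R@a
    return th,t,(B-(A@R.T+t))
E
python3 - <<'E'
from h import *
D=dict(L=(5,155,210,[(108,250),(380,188),(438,412),(160,470)],[(62,97),(272,48)]),
M=(6,265,175,[(85,232),(405,230),(408,488),(77,490)],[(112,68),(372,70)]),
R=(6,365,190,[(90,258),(408,208),(465,460),(140,520)],[(172,120),(422,77)]))
A=np.array([(.06,.075),(.06,-.075),(-.06,-.075),(-.06,.075)])
for n,(k,x,y,c,b) in D.items():
    f=lambda c:(np.array(c)+.5)/k-.5+[x,y]
    B=ray("top",f(c),.082)[:,:2]; th,t,r=fit2(A,B)
    W=ray("top",f(b),.236)[:,:2]; R=np.array([[np.cos(th),-np.sin(th)],[np.sin(th),np.cos(th)]])
    print(n,"yaw",np.degrees(th),"c",t,"res",np.abs(r).max(),"barlocal",(W-t)@R, "hinge",t+R@[.06,0],np.hypot(*t))
f=lambda c:(np.array(c)+.5)/12-.5+[295,275]
B=ray("top",f([(305,180),(572,280),(500,455),(238,352)]),.0535)[:,:2]
A=np.array([(.022,.032),(.022,-.032),(-.022,-.032),(-.022,.032)])
th,t,r=fit2(A,B);print("hinge",np.degrees(th),t,r, np.linalg.norm(B[0]-B[1]),np.linalg.norm(B[1]-B[2]))
E
```

```text
L yaw 8.075599394746966 c [0.5209 0.2787] res 0.004786281303444717 barlocal [[ 0.1073  0.0552]
 [ 0.1069 -0.0503]] hinge [0.5803 0.2871] 0.5907718900806188
M yaw -5.703646411443876 c [0.6072 0.0106] res 0.0022041261145831492 barlocal [[ 0.0889  0.0521]
 [ 0.0877 -0.0562]] hinge [0.6669 0.0046] 0.6072527538647365
R yaw 3.977855671364823 c [ 0.5362 -0.2688] res 0.0015804960806634072 barlocal [[ 0.0796  0.0514]
 [ 0.0801 -0.054 ]] hinge [ 0.5961 -0.2646] 0.5998050717529888
hinge -27.13240180597974 [ 0.4237 -0.0334] [[-0.0012  0.0005]
 [-0.0006 -0.0001]
 [ 0.001   0.0002]
 [ 0.0008 -0.0006]] 0.0643442108246208 0.04272869767447554
```

```bash
cat >> h.py <<'E'
from scipy.spatial.transform import Rotation as Rn
def Rdown(yaw): # tool y along yaw (deg), z down
    y=np.array([np.cos(np.radians(yaw)),np.sin(np.radians(yaw)),0]); z=np.array([0,0,-1.]); return np.c_[np.cross(y,z),y,z]
def plan(p,yaw=None,s=None,R=None):
    s=s or ctrl.read_state(); T=s["tool_rot"]
    d=T.T@(np.array(p)-s["ee_pos"])*100
    R=T if (yaw is None and R is None) else (Rdown(yaw) if R is None else R)
    w=np.degrees(Rn.from_matrix(T.T@R).as_rotvec()); print("shift",d.round(2),"turn",w.round(2)); return d,w
E
python3 - <<'E'
from h import *
plan([.60,.285,.36],8)
E
```

```text
shift [-49.57 -20.77 -12.41] turn [-0.09  0.06 65.68]
```

Call:
drive_tool([
  [[0, 0, -10], [0, 0, 10], 100],
  [[-49.6, -20.8, -12.4], [0, 0, 65.7], 100],
  [[-49.6, -20.8, -12.4], [0, 0, 65.7], 100],
  [[-49.6, -20.8, -12.4], [0, 0, 65.7], 100],
  [[-49.6, -20.8, -12.4], [0, 0, 65.7], 100],
  [[-49.6, -20.8, -12.4], [0, 0, 65.7], 100],
  [[-49.6, -20.8, -12.4], [0, 0, 65.7], 100],
  [[-49.6, -20.8, -12.4], [0, 0, 65.7], 100],
  [[-49.6, -20.8, -12.4], [0, 0, 65.7], 100],
  [[-49.6, -20.8, -12.4], [0, 0, 65.7], 100],
  [[-49.6, -20.8, -12.4], [0, 0, 65.7], 100],
  [[-49.6, -20.8, -12.4], [0, 0, 65.7], 100],
])

```text
clock: 1.3
ee_pos: [0.602, 0.2824, 0.3605]
tool_rot: [[-0.137, 0.991, 0.0], [0.991, 0.137, -0.001], [-0.001, 0.0, -1.0]]
wrist_force: [-0.1, 1.1, 0.9]
width: 0.0869
```

Call:
drive_tool([
  [[0, 0, 0], [0, 0, 0], 100],
  [[0, 0, 0], [0, 0, 0], 100],
  [[0, 0, 0], [0, 0, 0], 100],
])

```text
clock: 1.6
ee_pos: [0.5992, 0.2863, 0.3599]
tool_rot: [[-0.141, 0.99, -0.002], [0.99, 0.141, 0.001], [0.001, -0.001, -1.0]]
wrist_force: [-0.3, 0.1, -0.2]
width: 0.0875
```

Run:
```python
from h import *
s=ctrl.read_state()
cv2.imwrite("pics/w1.png",cams.capture("wrist")[:,:,::-1])
print(s)
plan([.60,.285,.36],8,s)
```

```text
{'clock': 1.6, 'q': array([-0.7452,  0.3379,  0.3635,  1.2092, -0.1194,  1.6159, -0.2646]), 'joint_vel': array([-0.0154, -0.0081, -0.008 ,  0.003 ,  0.0028,  0.0018,  0.0028]), 'effort': array([  1.3383, -48.5565,   4.7078, -31.7481,   0.0587,   0.0052,
        -0.0021]), 'ee_pos': array([0.5992, 0.2863, 0.3599]), 'tool_rot': array([[-0.1408,  0.99  , -0.0015],
       [ 0.99  ,  0.1408,  0.0006],
       [ 0.0008, -0.0014, -1.    ]]), 'wrist_force': array([-0.2787,  0.071 , -0.207 ]), 'ft_torque': array([-0.0475,  0.0222,  0.0077]), 'width': 0.08745636449244622}
shift [-0.14  0.06 -0.01] turn [-0.08 -0.05  0.1 ]
```

View pics/w1.png

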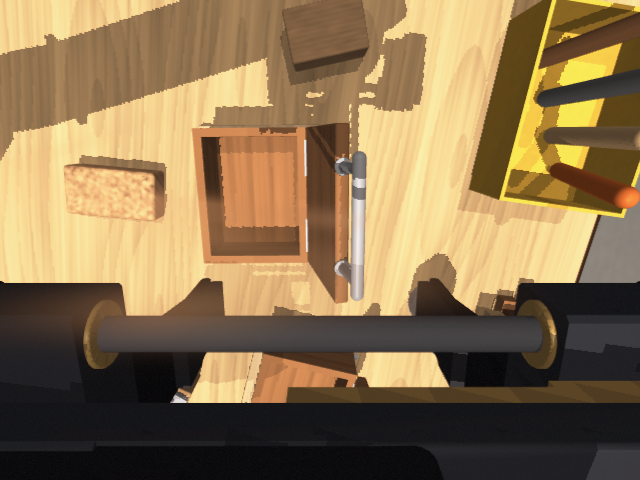

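```bash
cat >> h.py <<'E'
def wparams(s):
    p=cams.camera_params("wrist"); H=p["hand_eye"]
    return dict(mtx=p["mtx"],rotation=s["tool_rot"]@H[:3,:3],eye=s["ee_pos"]+s["tool_rot"]@H[:3,3])
def proj(P,p):
    c=(np.atleast_2d(P)-p["eye"])@p["rotation"]; K=p["mtx"]
    return np.c_[K[0,2]+K[0,0]*c[:,0]/-c[:,2],K[1,2]+K[1,1]*c[:,1]/c[:,2]]
def R2(th): return np.array([[np.cos(th),-np.sin(th)],[np.sin(th),np.cos(th)]])
E
python3 - <<'E'
from h import *
s=ctrl.read_state(); P=wparams(s)
A=np.array([(-.06,.075),(.06,.075),(.06,-.075),(-.06,-.075)])
B=ray("",[(193,128),(308,124),(308,263),(206,263)],.082,P)[:,:2]
print(B); th,t,r=fit2(A,B);print(np.degrees(th),t,r)
W=ray("",[(359,152),(356,298)],.236,P)[:,:2];print((W-t)@R2(th))
E
```

```text
[[0.4556 0.3479]
 [0.5751 0.3691]
 [0.5957 0.2169]
 [0.4791 0.2002]]
8.6500811099978 [0.5264 0.2835] [[-0.0002 -0.0007]
 [ 0.0007  0.0024]
 [-0.0013 -0.0015]
 [ 0.0008 -0.0002]]
[[ 0.1001  0.0536]
 [ 0.0997 -0.054 ]]
```

Run:
```python
from h import *
plan([.6253,.2985,.231],8.65)
```

```text
shift [ 0.79  2.79 12.91] turn [-0.07 -0.05 -0.5 ]
```

Call:
drive_tool([
  [[0.8, 2.8, 3], [0, 0, -0.5], 100],
  [[0.8, 2.8, 6], [0, 0, -0.5], 100],
  [[0.8, 2.8, 9], [0, 0, -0.5], 70],
  [[0.8, 2.8, 11.5], [0, 0, -0.5], 60],
  [[0.8, 2.8, 12.9], [0, 0, -0.5], 50],
  [[0.8, 2.8, 12.9], [0, 0, -0.5], 40],
  [[0.8, 2.8, 12.9], [0, 0, -0.5], 30],
  [[0.8, 2.8, 12.9], [0, 0, -0.5], 20],
  [[0.8, 2.8, 12.9], [0, 0, -0.5], 0],
  [[0.8, 2.8, 12.9], [0, 0, -0.5], 0],
  [[0.8, 2.8, 12.9], [0, 0, -0.5], 0],
  [[0.8, 2.8, 12.9], [0, 0, -0.5], 0],
], squeeze=10)

```text
clock: 2.85
ee_pos: [0.6269, 0.2966, 0.2318]
tool_rot: [[-0.147, 0.989, 0.0], [0.989, 0.147, 0.0], [0.0, 0.0, -1.0]]
wrist_force: [0.1, -0.6, -0.5]
width: 0.015
```

Run:
```python
from h import *
s=ctrl.read_state();print(s["clock"],s["ee_pos"],s["wrist_force"],s["ft_torque"],s["width"],s["tool_rot"].round(3).tolist())
cv2.imwrite("pics/s2.png",cv2.resize(cams.capture("scene")[100:460,130:470,::-1],None,fx=1.6,fy=1.6))
```

```text
2.85 [0.6269 0.2966 0.2318] [ 0.0841 -0.5778 -0.5371] [-0.1142  0.0773  0.0686] 0.015028949896077946 [[-0.147, 0.989, 0.0], [0.989, 0.147, 0.0], [0.0, 0.0, -1.0]]
```

View pics/s2.png

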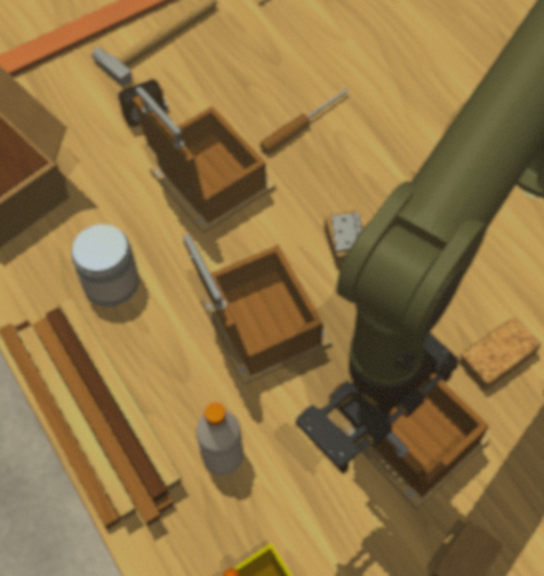

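Call:
drive_tool([
  [[0, 0, 0], [0, 0, 0], 0],
  [[0, 0, 0], [0, 0, 0], 0],
  [[0, 0, 0], [0, 0, 0], 0],
])

```text
clock: 3.2
ee_pos: [0.6263, 0.2966, 0.2315]
tool_rot: [[-0.148, 0.989, -0.001], [0.989, 0.148, -0.0], [-0.0, -0.001, -1.0]]
wrist_force: [-3.7, -0.5, 1.2]
width: 0.0096
```

```bash
cat >> h.py <<'E'
r0,phi0=np.hypot(.160,.006),np.arctan2(6,160)
def arc(c,yaw,th,dy=0): # bar world at lid angle th -> TCP target
    th=np.atleast_1d(th); lx=.06-r0*np.cos(th+phi0); z=.082+r0*np.sin(th+phi0)
    xy=np.c_[lx,np.full_like(lx,dy)]@R2(np.radians(yaw)).T+c
    return np.c_[xy,z-.005]
def est(c,yaw,s):
    l=R2(np.radians(yaw)).T@(s["ee_pos"][:2]-c); z=s["ee_pos"][2]+.005
    v=np.array([.06-l[0],z-.082]); th=np.arctan2(v[1],v[0])-phi0
    f=R2(np.radians(yaw)).T@s["wrist_force"][:2]; fl=np.array([-f[0],s["wrist_force"][2]])
    u=v/np.hypot(*v); t=np.array([-u[1],u[0]])
    return th,np.hypot(*v)-r0,l[1],fl@t,fl@u  # theta, radial err, y, tangential(opening +), radial force
def rows(c,yaw,ths,s,dy=0):
    T=s["tool_rot"]; base=s["ee_pos"]
    w=np.degrees(Rn.from_matrix(T.T@Rdown(yaw)).as_rotvec())
    P=arc(c,yaw,ths,dy); d=(P-base)@T*100
    print("turn",w.round(2)); print([ [float(a) for a in r] for r in d.round(1)])
E
cat > L.py <<'E'
from h import *
import sys
C=dict(L=(np.array([.5264,.2835]),8.65))
def go(n,to=None,k=12):
    c,y=C[n]; s=ctrl.read_state(); e=est(c,y,s)
    print(s["clock"],"w",round(s["width"],4),"th %.3f raderr %.4f y %.4f Ftan %.2f Frad %.2f"%e, s["wrist_force"],s["ee_pos"])
    if to is not None: rows(c,y,np.linspace(e[0],to,k+1)[1:],s,e[2])
if __name__=="__main__": go(sys.argv[1],float(sys.argv[2]) if len(sys.argv)>2 else None,int(sys.argv[3]) if len(sys.argv)>3 else 12)
E
python3 L.py L 1.3
```

```text
3.2 w 0.0096 th 1.791 raderr -0.0004 y -0.0020 Ftan -3.90 Frad 0.20 [-3.6891 -0.5111  1.1889] [0.6263 0.2966 0.2315]
turn [-0.07  0.   -0.16]
[[-0.0, -0.6, -0.2], [-0.0, -1.3, -0.3], [-0.0, -1.9, -0.4], [-0.0, -2.6, -0.5], [-0.0, -3.2, -0.5], [-0.0, -3.9, -0.6], [-0.0, -4.5, -0.6], [-0.0, -5.2, -0.5], [-0.0, -5.8, -0.5], [-0.0, -6.5, -0.4], [-0.0, -7.1, -0.3], [-0.0, -7.8, -0.1]]
```

Call:
drive_tool([
  [[0, -0.6, -0.2], [0, 0, 0], 0],
  [[0, -1.3, -0.3], [0, 0, 0], 0],
  [[0, -1.9, -0.4], [0, 0, 0], 0],
  [[0, -2.6, -0.5], [0, 0, 0], 0],
  [[0, -3.2, -0.5], [0, 0, 0], 0],
  [[0, -3.9, -0.6], [0, 0, 0], 0],
  [[0, -4.5, -0.6], [0, 0, 0], 0],
  [[0, -5.2, -0.5], [0, 0, 0], 0],
  [[0, -5.8, -0.5], [0, 0, 0], 0],
  [[0, -6.5, -0.4], [0, 0, 0], 0],
  [[0, -7.1, -0.3], [0, 0, 0], 0],
  [[0, -7.8, -0.1], [0, 0, 0], 0],
])

```text
clock: 4.4
ee_pos: [0.5492, 0.2852, 0.2331]
tool_rot: [[-0.148, 0.989, 0.0], [0.989, 0.148, 0.0], [0.0, 0.0, -1.0]]
wrist_force: [-1.6, -1.1, 6.4]
width: 0.0094
```

```bash
python3 L.py L 1.03 6
```

```text
4.4 w 0.0094 th 1.299 raderr 0.0003 y -0.0018 Ftan -0.27 Frad 6.59 [-1.6461 -1.0949  6.3518] [0.5492 0.2852 0.2331]
turn [ 0.02 -0.02 -0.16]
[[-0.0, -0.7, 0.2], [-0.0, -1.4, 0.4], [-0.0, -2.1, 0.7], [-0.0, -2.7, 0.9], [-0.0, -3.4, 1.2], [-0.0, -4.0, 1.6]]
```

Call:
drive_tool([
  [[0, -0.7, 0.2], [0, 0, 0], 0],
  [[0, -1.4, 0.4], [0, 0, 0], 0],
  [[0, -2.1, 0.7], [0, 0, 0], 0],
  [[0, -2.7, 0.9], [0, 0, 0], 0],
  [[0, -3.4, 1.2], [0, 0, 0], 0],
  [[0, -4.0, 1.6], [0, 0, 0], 0],
], squeeze=8)

```text
clock: 5.0
ee_pos: [0.5087, 0.2793, 0.2165]
tool_rot: [[-0.148, 0.989, -0.002], [0.989, 0.148, -0.0], [0.0, -0.002, -1.0]]
wrist_force: [-4.8, -0.6, 8.5]
width: 0.0099
```

```bash
python3 L.py L 0.96 3
```

```text
5.0 w 0.0099 th 1.023 raderr -0.0003 y -0.0015 Ftan -0.05 Frad 9.71 [-4.7509 -0.5833  8.4523] [0.5087 0.2793 0.2165]
turn [-0.1  -0.01 -0.15]
[[-0.0, -0.3, 0.1], [-0.0, -0.6, 0.3], [-0.0, -0.9, 0.5]]
```

```bash
python3 - <<'E'
s=open('h.py').read()
s=s.replace("def arc(c,yaw,th,dy=0):","def arc(c,yaw,th,dy=0,dr=0):").replace("lx=.06-r0*np.cos(th+phi0); z=.082+r0*np.sin(th+phi0)","r=r0+dr; lx=.06-r*np.cos(th+phi0); z=.082+r*np.sin(th+phi0)")
s=s.replace("def rows(c,yaw,ths,s,dy=0):","def rows(c,yaw,ths,s,dy=0,dr=0):").replace("arc(c,yaw,ths,dy)","arc(c,yaw,ths,dy,dr)")
open('h.py','w').write(s)
s=open('L.py').read()
s=s.replace("k=12):","k=12,dr=0):").replace("s,e[2])","s,e[2],dr)").replace("else 12)","else 12,float(sys.argv[4]) if len(sys.argv)>4 else 0)")
open('L.py','w').write(s)
E
python3 L.py L 0.96 3 .002
```

```text
5.0 w 0.0099 th 1.023 raderr -0.0003 y -0.0015 Ftan -0.05 Frad 9.71 [-4.7509 -0.5833  8.4523] [0.5087 0.2793 0.2165]
turn [-0.1  -0.01 -0.15]
[[-0.0, -0.4, -0.0], [-0.0, -0.7, 0.1], [-0.0, -1.0, 0.3]]
```

Call:
drive_tool([
  [[0, -0.4, 0.0], [0, 0, 0], 0],
  [[0, -0.7, 0.1], [0, 0, 0], 0],
  [[0, -1.0, 0.3], [0, 0, 0], 0],
])

```text
clock: 5.3
ee_pos: [0.5002, 0.2775, 0.2121]
tool_rot: [[-0.147, 0.989, -0.0], [0.989, 0.147, -0.001], [-0.001, -0.0, -1.0]]
wrist_force: [3.5, 0.6, -6.2]
width: 0.0094
```

```bash
python3 L.py L 0.89 4 .002
```

```text
5.3 w 0.0094 th 0.962 raderr 0.0005 y -0.0020 Ftan -0.36 Frad -7.08 [ 3.4769  0.5693 -6.1521] [0.5002 0.2775 0.2121]
turn [-0.01  0.05 -0.18]
[[-0.0, -0.3, 0.0], [-0.0, -0.6, 0.2], [-0.0, -0.8, 0.4], [-0.0, -1.0, 0.5]]
```

```bash
sed -i 's/s,e\[2\],dr)/s,e[2],e[1]+e[4]*.00012 if dr==0 else dr)/' L.py; python3 L.py L 0.88 4
```

```text
5.3 w 0.0094 th 0.962 raderr 0.0005 y -0.0020 Ftan -0.36 Frad -7.08 [ 3.4769  0.5693 -6.1521] [0.5002 0.2775 0.2121]
turn [-0.01  0.05 -0.18]
[[-0.0, -0.2, 0.3], [-0.0, -0.5, 0.4], [-0.0, -0.8, 0.6], [-0.0, -1.0, 0.8]]
```

Call:
drive_tool([
  [[0, -0.2, 0.25], [0, 0, 0], 0],
  [[0, -0.5, 0.4], [0, 0, 0], 0],
  [[0, -0.75, 0.6], [0, 0, 0], 0],
  [[0, -1.0, 0.75], [0, 0, 0], 0],
])

```text
clock: 5.7
ee_pos: [0.4905, 0.2762, 0.2059]
tool_rot: [[-0.147, 0.989, 0.001], [0.989, 0.147, 0.0], [-0.0, 0.001, -1.0]]
wrist_force: [3.5, 0.4, -5.4]
width: 0.0093
```

```bash
python3 L.py L 0.80 4
```

```text
5.7 w 0.0093 th 0.890 raderr 0.0010 y -0.0018 Ftan -0.45 Frad -6.43 [ 3.4801  0.3807 -5.4094] [0.4905 0.2762 0.2059]
turn [ 0.03  0.   -0.18]
[[-0.0, -0.2, 0.3], [-0.0, -0.5, 0.5], [-0.0, -0.8, 0.7], [-0.0, -1.1, 1.0]]
```

Call:
drive_tool([
  [[0, -0.2, 0.3], [0, 0, 0], 0],
  [[0, -0.5, 0.55], [0, 0, 0], 0],
  [[0, -0.8, 0.75], [0, 0, 0], 0],
  [[0, -1.05, 0.98], [0, 0, 0], 0],
])

```text
clock: 6.1
ee_pos: [0.4795, 0.2748, 0.1965]
tool_rot: [[-0.148, 0.989, -0.0], [0.989, 0.148, 0.0], [0.0, -0.0, -1.0]]
wrist_force: [-1.3, -0.9, 1.9]
width: 0.0098
```

```bash
python3 L.py L 0.71 4
```

```text
6.1 w 0.0098 th 0.800 raderr 0.0007 y -0.0015 Ftan 0.20 Frad 2.38 [-1.3223 -0.9211  1.9013] [0.4795 0.2748 0.1965]
turn [-0.01 -0.02 -0.16]
[[-0.0, -0.3, 0.2], [-0.0, -0.5, 0.5], [-0.0, -0.8, 0.7], [-0.0, -1.0, 1.0]]
```

Call:
drive_tool([
  [[0, -0.25, 0.25], [0, 0, 0], 0],
  [[0, -0.5, 0.5], [0, 0, 0], 0],
  [[0, -0.75, 0.75], [0, 0, 0], 0],
  [[0, -0.97, 1.0], [0, 0, 0], 0],
])

```text
clock: 6.5
ee_pos: [0.4694, 0.2734, 0.1861]
tool_rot: [[-0.148, 0.989, -0.002], [0.989, 0.148, -0.0], [0.0, -0.002, -1.0]]
wrist_force: [-5.2, -1.9, 5.8]
width: 0.0094
```

```bash
python3 L.py L 0.62 4
```

```text
6.5 w 0.0094 th 0.709 raderr 0.0005 y -0.0014 Ftan 0.58 Frad 7.90 [-5.1773 -1.9226  5.7932] [0.4694 0.2734 0.1861]
turn [-0.09 -0.01 -0.15]
[[-0.0, -0.3, 0.2], [-0.0, -0.5, 0.5], [-0.0, -0.8, 0.8], [-0.0, -1.0, 1.0]]
```

Call:
drive_tool([
  [[0, -0.3, 0.2], [0, 0, 0], 0],
  [[0, -0.55, 0.45], [0, 0, 0], 0],
  [[0, -0.8, 0.7], [0, 0, 0], 0],
  [[0, -1.0, 0.96], [0, 0, 0], 0],
])

```text
clock: 6.9
ee_pos: [0.4608, 0.2718, 0.1763]
tool_rot: [[-0.147, 0.989, 0.001], [0.989, 0.147, 0.0], [0.0, 0.001, -1.0]]
wrist_force: [-0.3, -0.3, 1.0]
width: 0.0095
```

```bash
sed -i 's/d.round(1)/d.round(2)/' h.py; python3 L.py L 0.53 4
```

```text
6.9 w 0.0095 th 0.628 raderr 0.0008 y -0.0017 Ftan 0.58 Frad 0.86 [-0.2843 -0.2637  0.9861] [0.4608 0.2718 0.1763]
turn [ 0.06 -0.   -0.18]
[[-0.0, -0.25, 0.31], [-0.0, -0.48, 0.62], [-0.0, -0.7, 0.95], [-0.0, -0.92, 1.28]]
```

Call:
drive_tool([
  [[0, -0.25, 0.3], [0, 0, 0], 0],
  [[0, -0.48, 0.61], [0, 0, 0], 0],
  [[0, -0.71, 0.94], [0, 0, 0], 0],
  [[0, -0.93, 1.26], [0, 0, 0], 0],
])

```text
clock: 7.3
ee_pos: [0.4513, 0.2704, 0.1638]
tool_rot: [[-0.147, 0.989, 0.0], [0.989, 0.147, 0.0], [-0.0, 0.0, -1.0]]
wrist_force: [0.0, -0.6, -1.0]
width: 0.0093
```

```bash
python3 L.py L 0.44 4
```

```text
7.3 w 0.0093 th 0.530 raderr 0.0014 y -0.0016 Ftan -0.90 Frad -0.50 [ 0.0252 -0.5538 -1.0314] [0.4513 0.2704 0.1638]
turn [ 0.02  0.   -0.17]
[[-0.0, -0.19, 0.31], [-0.0, -0.37, 0.62], [-0.0, -0.55, 0.94], [-0.0, -0.72, 1.26]]
```

Call:
drive_tool([
  [[0, -0.19, 0.31], [0, 0, 0], 0],
  [[0, -0.37, 0.62], [0, 0, 0], 0],
  [[0, -0.55, 0.94], [0, 0, 0], 0],
  [[0, -0.72, 1.26], [0, 0, 0], 0],
])

```text
clock: 7.7
ee_pos: [0.4439, 0.2694, 0.1512]
tool_rot: [[-0.148, 0.989, -0.0], [0.989, 0.148, -0.0], [0.0, -0.0, -1.0]]
wrist_force: [0.3, 0.4, -0.1]
width: 0.0097
```

```bash
python3 L.py L 0.35 4
```

```text
7.7 w 0.0097 th 0.439 raderr 0.0016 y -0.0016 Ftan 0.02 Frad -0.34 [ 0.2549  0.3939 -0.1339] [0.4439 0.2694 0.1512]
turn [-0.01 -0.   -0.17]
[[-0.0, -0.16, 0.32], [-0.0, -0.31, 0.65], [-0.0, -0.46, 0.98], [-0.0, -0.6, 1.31]]
```

Call:
drive_tool([
  [[0, -0.16, 0.32], [0, 0, 0], 0],
  [[0, -0.31, 0.65], [0, 0, 0], 0],
  [[0, -0.46, 0.98], [0, 0, 0], 0],
  [[0, -0.6, 1.31], [0, 0, 0], 0],
])

```text
clock: 8.1
ee_pos: [0.4379, 0.2685, 0.138]
tool_rot: [[-0.148, 0.989, -0.0], [0.989, 0.148, -0.0], [-0.0, -0.0, -1.0]]
wrist_force: [-1.9, -0.6, -0.1]
width: 0.0093
```

```bash
python3 L.py L 0.25 4
```

```text
8.1 w 0.0093 th 0.349 raderr 0.0016 y -0.0015 Ftan -0.87 Frad 1.79 [-1.9156 -0.6348 -0.128 ] [0.4379 0.2685 0.138 ]
turn [-0.03  0.   -0.16]
[[-0.0, -0.17, 0.37], [-0.0, -0.3, 0.74], [-0.0, -0.43, 1.13], [-0.0, -0.55, 1.51]]
```

Call:
drive_tool([
  [[0, -0.17, 0.37], [0, 0, 0], 0],
  [[0, -0.3, 0.74], [0, 0, 0], 0],
  [[0, -0.43, 1.13], [0, 0, 0], 0],
  [[0, -0.55, 1.51], [0, 0, 0], 0],
])

```text
clock: 8.5
ee_pos: [0.4325, 0.2676, 0.1228]
tool_rot: [[-0.148, 0.989, -0.0], [0.989, 0.148, -0.0], [-0.0, -0.0, -1.0]]
wrist_force: [-1.3, -1.1, 0.0]
width: 0.0094
```

```bash
python3 L.py L 0.03 10
```

```text
8.5 w 0.0094 th 0.250 raderr 0.0018 y -0.0016 Ftan -0.40 Frad 1.38 [-1.2884 -1.1197  0.0037] [0.4325 0.2676 0.1228]
turn [-0.03  0.   -0.16]
[[-0.0, -0.11, 0.34], [-0.0, -0.2, 0.68], [-0.0, -0.28, 1.03], [-0.0, -0.36, 1.38], [-0.0, -0.42, 1.73], [-0.0, -0.48, 2.08], [-0.0, -0.53, 2.43], [-0.0, -0.58, 2.78], [-0.0, -0.61, 3.14], [-0.0, -0.64, 3.49]]
```

Call:
drive_tool([
  [[0, -0.11, 0.34], [0, 0, 0], 0],
  [[0, -0.2, 0.68], [0, 0, 0], 0],
  [[0, -0.28, 1.03], [0, 0, 0], 0],
  [[0, -0.36, 1.38], [0, 0, 0], 0],
  [[0, -0.42, 1.73], [0, 0, 0], 0],
  [[0, -0.48, 2.08], [0, 0, 0], 0],
  [[0, -0.53, 2.43], [0, 0, 0], 0],
  [[0, -0.58, 2.78], [0, 0, 0], 0],
  [[0, -0.61, 3.14], [0, 0, 0], 0],
  [[0, -0.64, 3.49], [0, 0, 0], 0],
])

```text
clock: 9.5
ee_pos: [0.4257, 0.2666, 0.0877]
tool_rot: [[-0.148, 0.989, -0.001], [0.989, 0.148, -0.001], [-0.0, -0.002, -1.0]]
wrist_force: [-5.2, -1.1, -0.3]
width: 0.0088
```

```bash
python3 L.py L 0.0 3
```

```text
9.5 w 0.0088 th 0.029 raderr 0.0023 y -0.0015 Ftan -0.70 Frad 5.30 [-5.2312 -1.0965 -0.3495] [0.4257 0.2666 0.0877]
turn [-0.09  0.02 -0.15]
[[-0.0, -0.07, 0.15], [-0.0, -0.08, 0.31], [-0.0, -0.09, 0.46]]
```

Call:
drive_tool([
  [[0, -0.06, 0.15], [0, 0, 0], 0],
  [[0, -0.07, 0.3], [0, 0, 0], 0],
  [[0, -0.08, 0.42], [0, 0, 0], 0],
  [[0, -0.08, 0.5], [0, 0, 0], 0],
  [[0, -0.08, 0.5], [0, 0, 0], 0],
])

```text
clock: 10.0
ee_pos: [0.4254, 0.2666, 0.0832]
tool_rot: [[-0.148, 0.989, -0.001], [0.989, 0.148, -0.0], [-0.0, -0.001, -1.0]]
wrist_force: [-4.9, -1.0, -0.8]
width: 0.009
```

```bash
python3 L.py L
```

```text
10.0 w 0.009 th 0.000 raderr 0.0024 y -0.0016 Ftan -1.03 Frad 5.01 [-4.9431 -1.024  -0.844 ] [0.4254 0.2666 0.0832]
```

Call:
drive_tool([
  [[0, 0, 0.1], [0, 0, 0], 0],
  [[0, 0, 0.2], [0, 0, 0], 0],
  [[0, 0, 0.2], [0, 0, 0], 0],
])

```text
clock: 10.3
ee_pos: [0.4253, 0.2666, 0.0812]
tool_rot: [[-0.148, 0.989, -0.001], [0.989, 0.148, -0.0], [-0.0, -0.001, -1.0]]
wrist_force: [-5.3, -0.3, -0.3]
width: 0.009
```

```bash
python3 L.py L
```

```text
10.3 w 0.009 th -0.012 raderr 0.0025 y -0.0015 Ftan -0.46 Frad 5.24 [-5.2661 -0.2672 -0.3273] [0.4253 0.2666 0.0812]
```

Call:
drive_tool([
  [[0, 0, 0.1], [0, 0, 0], 0],
  [[0, 0, 0.2], [0, 0, 0], 0],
  [[0, 0, 0.2], [0, 0, 0], 0],
])

```text
clock: 10.6
ee_pos: [0.4252, 0.2665, 0.0791]
tool_rot: [[-0.148, 0.989, -0.001], [0.989, 0.148, -0.0], [-0.0, -0.001, -1.0]]
wrist_force: [-5.6, -1.1, 0.1]
width: 0.0094
```

Run:
```python
from h import *
s=ctrl.read_state();print(s["ee_pos"],s["wrist_force"])
cv2.imwrite("pics/s3.png",cv2.resize(cams.capture("scene")[280:430,320:460,::-1],None,fx=4,fy=4,interpolation=cv2.INTER_CUBIC))
```

```text
[0.4252 0.2665 0.0791] [-5.6318 -1.1443  0.1496]
```

View pics/s3.png

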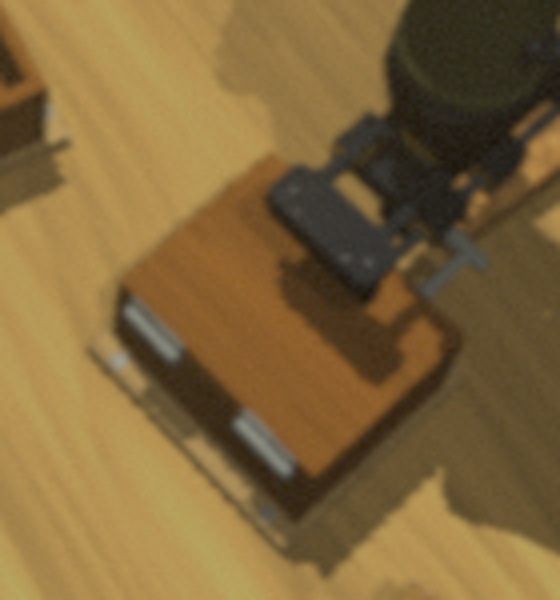

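Call:
drive_tool([
  [[0, 0, 0.1], [0, 0, 0], 0],
  [[0, 0, 0.2], [0, 0, 0], 0],
  [[0, 0, 0.2], [0, 0, 0], 0],
])

```text
clock: 10.95
ee_pos: [0.4252, 0.2666, 0.0775]
tool_rot: [[-0.148, 0.989, -0.001], [0.989, 0.148, -0.0], [-0.0, -0.001, -1.0]]
wrist_force: [-6.1, -0.4, 2.1]
width: 0.0094
```

```bash
python3 L.py L
```

```text
10.95 w 0.0094 th -0.034 raderr 0.0025 y -0.0014 Ftan 2.09 Frad 6.12 [-6.1285 -0.3536  2.1089] [0.4252 0.2666 0.0775]
```

Call:
drive_tool([
  [[0, 0, 0], [0, 0, 0], 35],
  [[0, 0, 0], [0, 0, 0], 35],
  [[0, 0, 0], [0, 0, 0], 35],
  [[0, 0, -4], [0, 0, 0], 35],
  [[0, 0, -9], [0, 0, 0], 60],
  [[0, 0, -14], [0, 0, 0], 100],
  [[0, 0, -19], [0, 0, 0], 100],
  [[0, 0, -24], [0, 0, 0], 100],
  [[0, 0, -28], [0, 0, 0], 100],
  [[0, 0, -28], [0, 0, 0], 100],
  [[0, 0, -28], [0, 0, 0], 100],
])

```text
clock: 12.05
ee_pos: [0.4267, 0.2669, 0.3586]
tool_rot: [[-0.147, 0.989, 0.003], [0.989, 0.147, 0.002], [0.002, 0.003, -1.0]]
wrist_force: [0.5, -0.0, -0.9]
width: 0.0785
```

Run:
```python
from h import *
s=ctrl.read_state();print(s["ee_pos"],s["wrist_force"])
cv2.imwrite("pics/t4.png",cv2.resize(cams.capture("top")[190:330,150:450,::-1],None,fx=2.6,fy=2.6,interpolation=cv2.INTER_CUBIC))
plan([.68,.003,.36],-5.7)
```

```text
[0.4267 0.2669 0.3586] [ 0.4816 -0.0349 -0.9236]
shift [-29.81  21.25  -0.29] turn [ 0.04 -0.01 14.16]
```

View pics/t4.png

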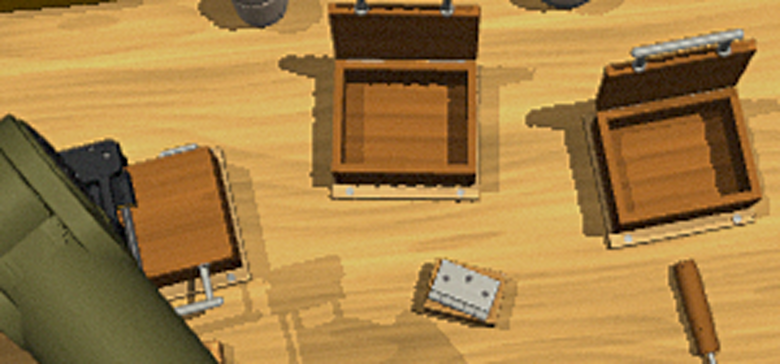

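L is shut (bar at about (200,305) in the crop, lid flush). On to the middle chest.

Call:
drive_tool([
  [[-5, 3.5, 0], [0, 0, 5], 100],
  [[-29.8, 21.25, -0.3], [0, 0, 14.2], 100],
  [[-29.8, 21.25, -0.3], [0, 0, 14.2], 100],
  [[-29.8, 21.25, -0.3], [0, 0, 14.2], 100],
  [[-29.8, 21.25, -0.3], [0, 0, 14.2], 100],
  [[-29.8, 21.25, -0.3], [0, 0, 14.2], 100],
  [[-29.8, 21.25, -0.3], [0, 0, 14.2], 100],
  [[-29.8, 21.25, -0.3], [0, 0, 14.2], 100],
  [[-29.8, 21.25, -0.3], [0, 0, 14.2], 100],
  [[-29.8, 21.25, -0.3], [0, 0, 14.2], 100],
  [[-29.8, 21.25, -0.3], [0, 0, 14.2], 100],
  [[-29.8, 21.25, -0.3], [0, 0, 14.2], 100],
])

```text
clock: 13.3
ee_pos: [0.6792, 0.0052, 0.3606]
tool_rot: [[0.097, 0.995, 0.0], [0.995, -0.097, 0.001], [0.001, 0.0, -1.0]]
wrist_force: [0.1, -0.1, 0.7]
width: 0.0871
```

Run:
```python
from h import *
s=ctrl.read_state(); print(s["ee_pos"],s["joint_vel"])
im=cams.capture("wrist")[:,:,::-1]
x,y,w,h=140,60,320,260
cv2.imwrite("pics/w4.png",cv2.resize(im[y:y+h,x:x+w],None,fx=2.3,fy=2.3,interpolation=cv2.INTER_CUBIC))
```

```text
[0.6792 0.0052 0.3606] [ 0.0009 -0.0019  0.0068 -0.0056  0.0035 -0.0002  0.0043]
```

View pics/w4.png

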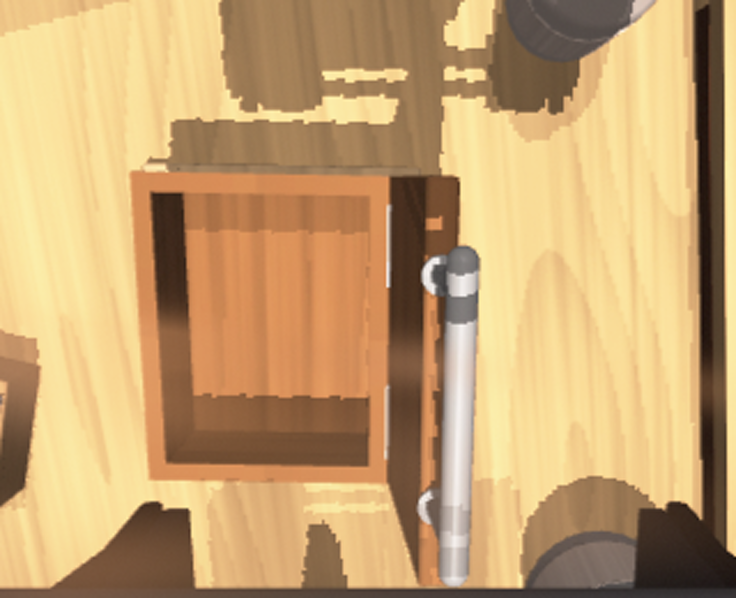

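```bash
cat > wf.py <<'E'
from h import *
def wfit(corn,bar,k,off,s):
    P=wparams(s); f=lambda c:(np.array(c)+.5)/k-.5+off
    A=np.array([(-.06,.075),(.06,.075),(.06,-.075),(-.06,-.075)])
    B=ray("",f(corn),.082,P)[:,:2]; th,t,r=fit2(A,B);print("yaw",np.degrees(th),"c",t,"res",r.ravel())
    W=ray("",f(bar),.237,P)[:,:2];l=(W-t)@R2(th);print("bar",l)
    b=l.mean(0); b=[b[0],0]; p=t+R2(th)@b; print("bar world",p)
    plan([p[0],p[1],.232],np.degrees(th),s)
E
python3 - <<'E'
from wf import *
wfit([(132,172),(391,176),(388,482),(150,480)],[(463,247),(454,583)],2.3,[140,60],ctrl.read_state())
E
```

```text
yaw -6.519499583788156 c [0.6087 0.0109] res [ 0.0005 -0.0004 -0.0001 -0.0002 -0.0001  0.0007 -0.0003 -0.0001]
bar [[ 0.0854  0.054 ]
 [ 0.0858 -0.0558]]
bar world [0.6937 0.0012]
shift [-0.25  1.46 12.88] turn [ 0.02 -0.07  0.94]
```

Call:
drive_tool([
  [[-0.25, 1.45, 3], [0, 0, 0.9], 100],
  [[-0.25, 1.45, 6], [0, 0, 0.9], 80],
  [[-0.25, 1.45, 9], [0, 0, 0.9], 60],
  [[-0.25, 1.45, 12], [0, 0, 0.9], 45],
  [[-0.25, 1.45, 12.6], [0, 0, 0.9], 30],
  [[-0.25, 1.45, 12.6], [0, 0, 0.9], 20],
  [[-0.25, 1.45, 12.6], [0, 0, 0.9], 0],
  [[-0.25, 1.45, 12.6], [0, 0, 0.9], 0],
  [[-0.25, 1.45, 12.6], [0, 0, 0.9], 0],
  [[-0.25, 1.45, 12.6], [0, 0, 0.9], 0],
  [[-0.25, 1.45, 12.6], [0, 0, 0.9], 0],
], squeeze=10)

```text
clock: 14.45
ee_pos: [0.6942, -0.0008, 0.2348]
tool_rot: [[0.115, 0.993, 0.001], [0.993, -0.115, 0.0], [0.0, 0.001, -1.0]]
wrist_force: [-0.2, 0.5, -0.1]
width: 0.0151
```

```bash
sed -i 's/8.65))/8.65),M=(np.array([.6087,.0109]),-6.52))/' L.py; python3 L.py M 1.06 12
```

```text
14.45 w 0.0151 th 1.698 raderr -0.0001 y -0.0019 Ftan -0.25 Frad -0.15 [-0.2107  0.5255 -0.1035] [ 0.6942 -0.0008  0.2348]
turn [ 0.04 -0.01 -0.1 ]
[[-0.0, -0.84, -0.12], [-0.0, -1.69, -0.19], [-0.0, -2.54, -0.22], [-0.01, -3.39, -0.2], [-0.01, -4.24, -0.14], [-0.01, -5.08, -0.03], [-0.01, -5.92, 0.12], [-0.01, -6.75, 0.32], [-0.01, -7.56, 0.56], [-0.02, -8.36, 0.84], [-0.02, -9.15, 1.17], [-0.02, -9.92, 1.54]]
```

Call:
drive_tool([
  [[0, 0, 0], [0, 0, 0], 0],
  [[0, 0, 0], [0, 0, 0], 0],
  [[0, 0, 0], [0, 0, 0], 0],
])

```text
clock: 14.75
ee_pos: [0.6938, -0.0007, 0.2345]
tool_rot: [[0.115, 0.993, -0.0], [0.993, -0.115, 0.0], [0.0, -0.0, -1.0]]
wrist_force: [-1.7, 0.2, 2.1]
width: 0.0097
```

Call:
drive_tool([
  [[0, -0.85, -0.15], [0, 0, 0], 0],
  [[0, -1.7, -0.25], [0, 0, 0], 0],
  [[0, -2.55, -0.3], [0, 0, 0], 0],
  [[0, -3.4, -0.3], [0, 0, 0], 0],
  [[0, -4.25, -0.25], [0, 0, 0], 0],
  [[0, -5.1, -0.15], [0, 0, 0], 0],
  [[0, -5.95, 0], [0, 0, 0], 0],
  [[0, -6.8, 0.2], [0, 0, 0], 0],
  [[0, -7.6, 0.45], [0, 0, 0], 0],
  [[0, -8.4, 0.75], [0, 0, 0], 0],
  [[0, -9.2, 1.07], [0, 0, 0], 0],
  [[0, -9.95, 1.45], [0, 0, 0], 0],
])

```text
clock: 15.95
ee_pos: [0.5943, 0.0109, 0.2195]
tool_rot: [[0.115, 0.993, -0.0], [0.993, -0.115, 0.0], [0.0, -0.0, -1.0]]
wrist_force: [1.5, -0.9, 2.4]
width: 0.0095
```

```bash
python3 L.py M 0.98 4
```

```text
15.95 w 0.0095 th 1.053 raderr 0.0006 y -0.0016 Ftan 2.47 Frad 1.40 [ 1.4503 -0.9202  2.3822] [0.5943 0.0109 0.2195]
turn [-0.03 -0.   -0.09]
[[-0.0, -0.27, 0.12], [-0.0, -0.52, 0.27], [-0.0, -0.78, 0.41], [-0.0, -1.03, 0.56]]
```

Call:
drive_tool([
  [[0, -0.26, 0.12], [0, 0, 0], 0],
  [[0, -0.52, 0.27], [0, 0, 0], 0],
  [[0, -0.78, 0.41], [0, 0, 0], 0],
  [[0, -1.03, 0.56], [0, 0, 0], 0],
])

```text
clock: 16.35
ee_pos: [0.5849, 0.012, 0.2141]
tool_rot: [[0.115, 0.993, 0.0], [0.993, -0.115, -0.0], [-0.0, 0.0, -1.0]]
wrist_force: [1.0, -0.4, 2.5]
width: 0.0095
```

```bash
python3 L.py M 0.90 4
```

```text
16.35 w 0.0095 th 0.985 raderr 0.0005 y -0.0016 Ftan 2.15 Frad 1.58 [ 0.9721 -0.3634  2.4724] [0.5849 0.012  0.2141]
turn [ 0.01  0.01 -0.1 ]
[[-0.0, -0.3, 0.16], [-0.0, -0.58, 0.35], [-0.0, -0.87, 0.55], [-0.0, -1.14, 0.74]]
```

Call:
drive_tool([
  [[0, -0.3, 0.15], [0, 0, 0], 0],
  [[0, -0.58, 0.34], [0, 0, 0], 0],
  [[0, -0.87, 0.54], [0, 0, 0], 0],
  [[0, -1.14, 0.73], [0, 0, 0], 0],
])

```text
clock: 16.75
ee_pos: [0.5733, 0.0133, 0.2067]
tool_rot: [[0.115, 0.993, -0.0], [0.993, -0.115, 0.0], [0.0, -0.0, -1.0]]
wrist_force: [1.3, 0.4, 1.5]
width: 0.0096
```

```bash
python3 L.py M 0.80 5
```

```text
16.75 w 0.0096 th 0.899 raderr 0.0009 y -0.0016 Ftan 1.93 Frad 0.47 [1.3312 0.4151 1.5219] [0.5733 0.0133 0.2067]
turn [-0.01 -0.   -0.1 ]
[[-0.0, -0.26, 0.19], [-0.0, -0.51, 0.38], [-0.0, -0.76, 0.59], [-0.0, -1.0, 0.79], [-0.0, -1.24, 1.0]]
```

Call:
drive_tool([
  [[0, -0.26, 0.19], [0, 0, 0], 0],
  [[0, -0.51, 0.38], [0, 0, 0], 0],
  [[0, -0.76, 0.59], [0, 0, 0], 0],
  [[0, -1.0, 0.79], [0, 0, 0], 0],
  [[0, -1.24, 1.0], [0, 0, 0], 0],
])

```text
clock: 17.25
ee_pos: [0.5611, 0.0148, 0.1968]
tool_rot: [[0.115, 0.993, 0.0], [0.993, -0.115, 0.0], [0.0, 0.0, -1.0]]
wrist_force: [2.5, -1.6, 1.3]
width: 0.0095
```

```bash
python3 L.py M 0.68 6
```

```text
17.25 w 0.0095 th 0.801 raderr 0.0010 y -0.0016 Ftan 2.88 Frad -0.78 [ 2.5051 -1.5554  1.349 ] [0.5611 0.0148 0.1968]
turn [ 0.   -0.01 -0.1 ]
[[-0.0, -0.23, 0.23], [-0.0, -0.47, 0.45], [-0.0, -0.7, 0.68], [-0.0, -0.92, 0.91], [-0.0, -1.14, 1.15], [-0.0, -1.36, 1.39]]
```

Even drag of about 2 N, so this is most likely the stiff sound lid.

Call:
drive_tool([
  [[0, -0.23, 0.22], [0, 0, 0], 0],
  [[0, -0.47, 0.44], [0, 0, 0], 0],
  [[0, -0.7, 0.68], [0, 0, 0], 0],
  [[0, -0.92, 0.91], [0, 0, 0], 0],
  [[0, -1.14, 1.15], [0, 0, 0], 0],
  [[0, -1.2, 1.2], [0, 0, 0], 0],
])

```text
clock: 17.85
ee_pos: [0.5491, 0.0162, 0.1846]
tool_rot: [[0.115, 0.993, -0.0], [0.993, -0.115, 0.0], [0.0, -0.0, -1.0]]
wrist_force: [2.0, -0.0, 1.0]
width: 0.0095
```

```bash
python3 L.py M 0.58 5
```

```text
17.85 w 0.0095 th 0.694 raderr 0.0009 y -0.0015 Ftan 2.02 Frad -0.82 [ 1.974  -0.0361  0.9567] [0.5491 0.0162 0.1846]
turn [-0.02 -0.   -0.09]
[[-0.0, -0.23, 0.28], [-0.0, -0.47, 0.56], [-0.0, -0.7, 0.85], [-0.0, -0.92, 1.14], [-0.0, -1.14, 1.44]]
```

Call:
drive_tool([
  [[0, -0.22, 0.27], [0, 0, 0], 0],
  [[0, -0.45, 0.55], [0, 0, 0], 0],
  [[0, -0.68, 0.84], [0, 0, 0], 0],
  [[0, -0.9, 1.13], [0, 0, 0], 0],
  [[0, -1.1, 1.43], [0, 0, 0], 0],
])

```text
clock: 18.35
ee_pos: [0.538, 0.0175, 0.1704]
tool_rot: [[0.115, 0.993, -0.001], [0.993, -0.115, 0.0], [0.0, -0.001, -1.0]]
wrist_force: [0.6, 0.6, 2.5]
width: 0.0095
```

```bash
python3 L.py M 0.46 5
```

```text
18.35 w 0.0095 th 0.582 raderr 0.0008 y -0.0015 Ftan 2.38 Frad 1.02 [0.6165 0.5572 2.5323] [0.538  0.0175 0.1704]
turn [-0.03 -0.01 -0.09]
[[-0.0, -0.23, 0.32], [-0.0, -0.45, 0.64], [-0.0, -0.66, 0.98], [-0.0, -0.86, 1.31], [-0.0, -1.05, 1.66]]
```

Call:
drive_tool([
  [[0, -0.23, 0.31], [0, 0, 0], 0],
  [[0, -0.45, 0.63], [0, 0, 0], 0],
  [[0, -0.66, 0.96], [0, 0, 0], 0],
  [[0, -0.86, 1.3], [0, 0, 0], 0],
  [[0, -1.03, 1.63], [0, 0, 0], 0],
])

```text
clock: 18.85
ee_pos: [0.5279, 0.0186, 0.154]
tool_rot: [[0.115, 0.993, -0.0], [0.993, -0.115, 0.0], [0.0, -0.0, -1.0]]
wrist_force: [0.1, 0.5, 1.7]
width: 0.0094
```

```bash
python3 L.py M 0.34 5
```

```text
18.85 w 0.0094 th 0.462 raderr 0.0007 y -0.0015 Ftan 1.48 Frad 0.79 [0.0726 0.4594 1.6796] [0.5279 0.0186 0.154 ]
turn [-0.02 -0.   -0.1 ]
[[-0.0, -0.19, 0.34], [-0.0, -0.37, 0.69], [-0.0, -0.53, 1.05], [-0.0, -0.69, 1.41], [-0.0, -0.84, 1.77]]
```

Call:
drive_tool([
  [[0, -0.19, 0.34], [0, 0, 0], 0],
  [[0, -0.37, 0.69], [0, 0, 0], 0],
  [[0, -0.53, 1.05], [0, 0, 0], 0],
  [[0, -0.69, 1.41], [0, 0, 0], 0],
  [[0, -0.84, 1.77], [0, 0, 0], 0],
])

```text
clock: 19.35
ee_pos: [0.5196, 0.0196, 0.1363]
tool_rot: [[0.115, 0.993, -0.0], [0.993, -0.115, 0.0], [0.0, -0.0, -1.0]]
wrist_force: [-1.6, -0.1, 2.2]
width: 0.0088
```

```bash
python3 L.py M 0.24 4;python3 L.py M 0.02 12
```

```text
19.35 w 0.0088 th 0.340 raderr 0.0008 y -0.0015 Ftan 1.50 Frad 2.25 [-1.5661 -0.1085  2.2228] [0.5196 0.0196 0.1363]
turn [-0.02 -0.   -0.09]
[[-0.0, -0.17, 0.37], [-0.0, -0.3, 0.75], [-0.0, -0.43, 1.13], [-0.0, -0.54, 1.52]]
19.35 w 0.0088 th 0.340 raderr 0.0008 y -0.0015 Ftan 1.50 Frad 2.25 [-1.5661 -0.1085  2.2228] [0.5196 0.0196 0.1363]
turn [-0.02 -0.   -0.09]
[[-0.0, -0.18, 0.39], [-0.0, -0.32, 0.8], [-0.0, -0.45, 1.21], [-0.0, -0.57, 1.62], [-0.0, -0.68, 2.03], [-0.0, -0.78, 2.45], [-0.0, -0.87, 2.87], [-0.0, -0.94, 3.3], [-0.0, -1.01, 3.72], [-0.0, -1.06, 4.15], [-0.0, -1.1, 4.58], [-0.0, -1.13, 5.0]]
```

Call:
drive_tool([
  [[0, -0.17, 0.37], [0, 0, 0], 0],
  [[0, -0.31, 0.75], [0, 0, 0], 0],
  [[0, -0.44, 1.13], [0, 0, 0], 0],
  [[0, -0.55, 1.52], [0, 0, 0], 0],
])

```text
clock: 19.75
ee_pos: [0.5143, 0.0202, 0.1211]
tool_rot: [[0.115, 0.993, 0.0], [0.993, -0.115, 0.0], [0.0, 0.0, -1.0]]
wrist_force: [0.1, 0.7, 1.8]
width: 0.0091
```

```bash
python3 L.py M 0.0 11
```

```text
19.75 w 0.0091 th 0.240 raderr 0.0009 y -0.0015 Ftan 1.78 Frad 0.45 [0.1367 0.6588 1.8378] [0.5143 0.0202 0.1211]
turn [ 0.  -0.  -0.1]
[[-0.0, -0.1, 0.34], [-0.0, -0.18, 0.68], [-0.0, -0.26, 1.02], [-0.0, -0.33, 1.37], [-0.0, -0.39, 1.71], [-0.0, -0.45, 2.06], [-0.0, -0.5, 2.41], [-0.0, -0.54, 2.76], [-0.0, -0.57, 3.11], [-0.0, -0.59, 3.46], [-0.0, -0.61, 3.81]]
```

Call:
drive_tool([
  [[0, -0.1, 0.34], [0, 0, 0], 0],
  [[0, -0.18, 0.68], [0, 0, 0], 0],
  [[0, -0.26, 1.02], [0, 0, 0], 0],
  [[0, -0.33, 1.37], [0, 0, 0], 0],
  [[0, -0.39, 1.71], [0, 0, 0], 0],
  [[0, -0.45, 2.06], [0, 0, 0], 0],
  [[0, -0.5, 2.41], [0, 0, 0], 0],
  [[0, -0.54, 2.76], [0, 0, 0], 0],
  [[0, -0.57, 3.11], [0, 0, 0], 0],
  [[0, -0.59, 3.46], [0, 0, 0], 0],
  [[0, -0.61, 3.8], [0, 0, 0], 0],
])

```text
clock: 20.85
ee_pos: [0.5077, 0.0209, 0.0829]
tool_rot: [[0.115, 0.993, -0.001], [0.993, -0.115, 0.0], [-0.0, -0.001, -1.0]]
wrist_force: [-3.6, 0.4, 1.4]
width: 0.0092
```

```bash
python3 L.py M
```

```text
20.85 w 0.0092 th -0.001 raderr 0.0015 y -0.0015 Ftan 1.31 Frad 3.68 [-3.6128  0.3731  1.4463] [0.5077 0.0209 0.0829]
```

Call:
drive_tool([
  [[0, 0, 0.1], [0, 0, 0], 0],
  [[0, 0, 0.2], [0, 0, 0], 0],
  [[0, 0, 0.3], [0, 0, 0], 0],
  [[0, 0, 0.3], [0, 0, 0], 0],
])

```text
clock: 21.25
ee_pos: [0.5076, 0.0209, 0.0801]
tool_rot: [[0.115, 0.993, -0.002], [0.993, -0.115, 0.0], [-0.0, -0.002, -1.0]]
wrist_force: [-4.9, 0.5, 0.6]
width: 0.0092
```

```bash
python3 L.py M
```

```text
21.25 w 0.0092 th -0.019 raderr 0.0015 y -0.0015 Ftan 0.48 Frad 4.90 [-4.8679  0.4767  0.5771] [0.5076 0.0209 0.0801]
```

Call:
drive_tool([
  [[0, 0, 0.1], [0, 0, 0], 0],
  [[0, 0, 0.2], [0, 0, 0], 0],
  [[0, 0, 0.3], [0, 0, 0], 0],
  [[0, 0, 0.3], [0, 0, 0], 0],
])

```text
clock: 21.65
ee_pos: [0.5075, 0.021, 0.0774]
tool_rot: [[0.115, 0.993, -0.002], [0.993, -0.115, 0.0], [0.0, -0.002, -1.0]]
wrist_force: [-6.2, 0.3, 2.4]
width: 0.0092
```

```bash
python3 L.py M
```

```text
21.65 w 0.0092 th -0.035 raderr 0.0016 y -0.0015 Ftan 2.35 Frad 6.17 [-6.1715  0.2846  2.3611] [0.5075 0.021  0.0774]
```

Call:
drive_tool([
  [[0, 0, 0.07], [0, 0, 0], 0],
  [[0, 0, 0.1], [0, 0, 0], 0],
  [[0, 0, 0.1], [0, 0, 0], 0],
])

```text
clock: 21.95
ee_pos: [0.5075, 0.021, 0.0767]
tool_rot: [[0.115, 0.993, -0.002], [0.993, -0.115, 0.0], [0.0, -0.002, -1.0]]
wrist_force: [-6.7, 0.0, 5.5]
width: 0.009
```

```bash
python3 L.py M
python3 - <<'E'
from h import *
cv2.imwrite("pics/s5.png",cv2.resize(cams.capture("scene")[220:420,220:450,::-1],None,fx=3,fy=3,interpolation=cv2.INTER_CUBIC))
E
```

```text
21.95 w 0.009 th -0.040 raderr 0.0015 y -0.0014 Ftan 5.53 Frad 6.63 [-6.6862  0.017   5.5137] [0.5075 0.021  0.0767]
```

View pics/s5.png

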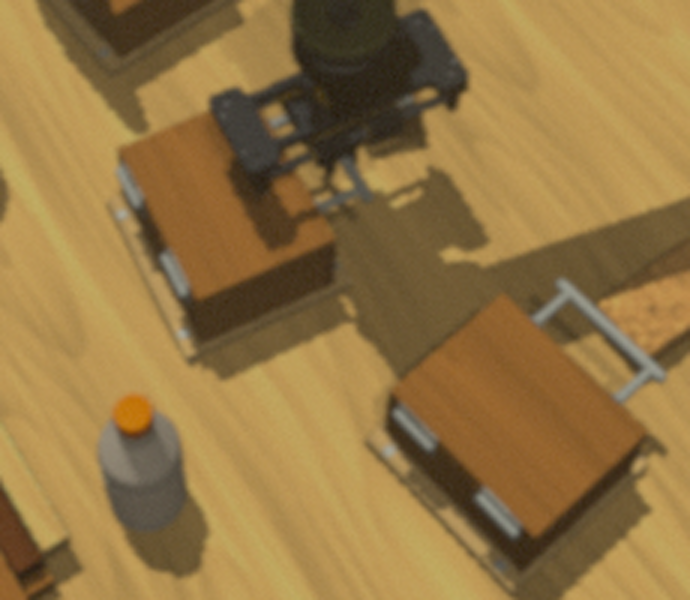

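Call:
drive_tool([
  [[0, 0, -0.1], [0, 0, 0], 35],
  [[0, 0, -0.1], [0, 0, 0], 35],
  [[0, 0, -0.1], [0, 0, 0], 35],
  [[0, 0, -4], [0, 0, 0], 35],
  [[0, 0, -9], [0, 0, 0], 60],
  [[0, 0, -14], [0, 0, 0], 100],
  [[0, 0, -19], [0, 0, 0], 100],
  [[0, 0, -24], [0, 0, 0], 100],
  [[0, 0, -28.3], [0, 0, 0], 100],
  [[0, 0, -28.3], [0, 0, 0], 100],
])

```text
clock: 23.0
ee_pos: [0.5116, 0.0207, 0.3663]
tool_rot: [[0.116, 0.993, 0.013], [0.993, -0.116, 0.003], [0.004, 0.012, -1.0]]
wrist_force: [0.8, 0.0, 0.1]
width: 0.0707
```

Call:
drive_tool([
  [[-4, 2, 0], [0, 0, -4], 100],
  [[-27.8, 12.5, 0], [0, 0, -10.6], 100],
  [[-27.8, 12.5, 0], [0, 0, -10.6], 100],
  [[-27.8, 12.5, 0], [0, 0, -10.6], 100],
  [[-27.8, 12.5, 0], [0, 0, -10.6], 100],
  [[-27.8, 12.5, 0], [0, 0, -10.6], 100],
  [[-27.8, 12.5, 0], [0, 0, -10.6], 100],
  [[-27.8, 12.5, 0], [0, 0, -10.6], 100],
  [[-27.8, 12.5, 0], [0, 0, -10.6], 100],
  [[-27.8, 12.5, 0], [0, 0, -10.6], 100],
  [[-27.8, 12.5, 0], [0, 0, -10.6], 100],
])

```text
clock: 24.1
ee_pos: [0.601, -0.2676, 0.3599]
tool_rot: [[-0.073, 0.997, 0.001], [0.997, 0.073, 0.001], [0.001, 0.001, -1.0]]
wrist_force: [0.2, 0.3, 0.4]
width: 0.0871
```

Run:
```python
from h import *
s=ctrl.read_state(); print(s["ee_pos"],s["joint_vel"],s["q"])
im=cams.capture("wrist")[:,:,::-1]
x,y,w,h=140,60,320,260
cv2.imwrite("pics/w6.png",cv2.resize(im[y:y+h,x:x+w],None,fx=2.3,fy=2.3,interpolation=cv2.INTER_CUBIC))
```

```text
[ 0.601  -0.2676  0.3599] [ 0.003  -0.0004  0.0052 -0.0005  0.0003  0.0004  0.0021] [-0.1796  0.3811  0.7983  1.2413 -0.2718  1.6251  0.6389]
```

View pics/w6.png

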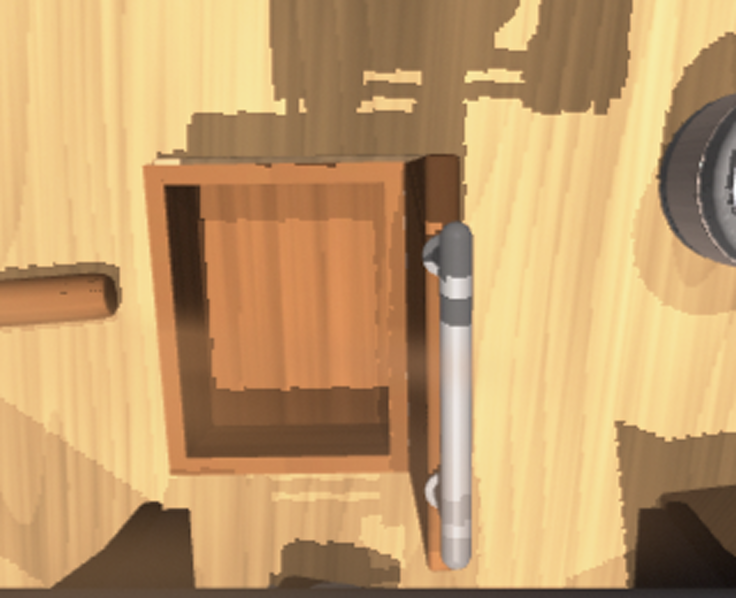

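Run:
```python
from wf import *
wfit([(146,166),(404,161),(409,470),(170,474)],[(456,222),(456,568)],2.3,[140,60],ctrl.read_state())
```

```text
yaw 4.835328877365982 c [ 0.5387 -0.2686] res [ 0.0011 -0.0008 -0.0005 -0.0002 -0.0003  0.0008 -0.0004  0.0002]
bar [[ 0.076   0.0543]
 [ 0.076  -0.0571]]
bar world [ 0.6144 -0.2622]
shift [ 0.45  1.38 12.8 ] turn [ 0.08 -0.05 -0.69]
```

Call:
drive_tool([
  [[0.4, 1.4, 3], [0, 0, -0.7], 100],
  [[0.4, 1.4, 6], [0, 0, -0.7], 80],
  [[0.4, 1.4, 9], [0, 0, -0.7], 60],
  [[0.4, 1.4, 12], [0, 0, -0.7], 45],
  [[0.4, 1.4, 12.4], [0, 0, -0.7], 30],
  [[0.4, 1.4, 12.4], [0, 0, -0.7], 20],
  [[0.4, 1.4, 12.4], [0, 0, -0.7], 0],
  [[0.4, 1.4, 12.4], [0, 0, -0.7], 0],
  [[0.4, 1.4, 12.4], [0, 0, -0.7], 0],
  [[0.4, 1.4, 12.4], [0, 0, -0.7], 0],
  [[0.4, 1.4, 12.4], [0, 0, -0.7], 0],
  [[0.4, 1.4, 12.4], [0, 0, -0.7], 0],
], squeeze=10)

```text
clock: 25.35
ee_pos: [0.6142, -0.2648, 0.2356]
tool_rot: [[-0.082, 0.997, 0.0], [0.997, 0.082, 0.0], [-0.0, 0.0, -1.0]]
wrist_force: [0.0, 0.2, 0.5]
width: 0.0094
```

Call:
drive_tool([
  [[0, 0, 0], [0, 0, 0], 0],
  [[0, 0, 0], [0, 0, 0], 0],
])

```text
clock: 25.55
ee_pos: [0.6142, -0.2648, 0.2356]
tool_rot: [[-0.082, 0.997, 0.0], [0.997, 0.082, -0.0], [-0.0, 0.0, -1.0]]
wrist_force: [-0.2, -0.1, 0.6]
width: 0.0095
```

```bash
sed -i 's/-6.52))/-6.52),R=(np.array([.5387,-.2686]),4.84))/' L.py; python3 L.py R 1.04 12
```

```text
25.55 w 0.0095 th 1.631 raderr -0.0007 y -0.0026 Ftan -0.24 Frad 0.55 [-0.1758 -0.1455  0.5709] [ 0.6142 -0.2648  0.2356]
turn [ 0.02  0.01 -0.16]
[[-0.0, -0.78, -0.06], [-0.0, -1.57, -0.08], [-0.01, -2.35, -0.06], [-0.01, -3.14, -0.01], [-0.01, -3.92, 0.09], [-0.01, -4.69, 0.23], [-0.02, -5.46, 0.4], [-0.02, -6.21, 0.61], [-0.02, -6.96, 0.86], [-0.02, -7.69, 1.14], [-0.02, -8.41, 1.46], [-0.03, -9.11, 1.82]]
```

Call:
drive_tool([
  [[0, -0.8, -0.1], [0, 0, 0], 0],
  [[0, -1.57, -0.13], [0, 0, 0], 0],
  [[0, -2.35, -0.13], [0, 0, 0], 0],
  [[0, -3.15, -0.09], [0, 0, 0], 0],
  [[0, -3.93, 0], [0, 0, 0], 0],
  [[0, -4.7, 0.13], [0, 0, 0], 0],
  [[0, -5.48, 0.3], [0, 0, 0], 0],
  [[0, -6.24, 0.52], [0, 0, 0], 0],
  [[0, -7.0, 0.77], [0, 0, 0], 0],
  [[0, -7.73, 1.06], [0, 0, 0], 0],
  [[0, -8.45, 1.38], [0, 0, 0], 0],
  [[0, -9.15, 1.74], [0, 0, 0], 0],
])

```text
clock: 26.75
ee_pos: [0.5223, -0.2722, 0.2177]
tool_rot: [[-0.082, 0.997, -0.0], [0.997, 0.082, 0.0], [0.0, -0.0, -1.0]]
wrist_force: [0.8, -1.1, 0.8]
width: 0.0093
```

```bash
python3 L.py R 0.98 3
```

```text
26.75 w 0.0093 th 1.034 raderr 0.0001 y -0.0022 Ftan 1.05 Frad 0.38 [ 0.8349 -1.1113  0.8309] [ 0.5223 -0.2722  0.2177]
turn [-0.01 -0.01 -0.16]
[[-0.0, -0.26, 0.14], [-0.0, -0.51, 0.28], [-0.0, -0.76, 0.43]]
```

Call:
drive_tool([
  [[0, -0.26, 0.14], [0, 0, 0], 0],
  [[0, -0.51, 0.28], [0, 0, 0], 0],
  [[0, -0.76, 0.43], [0, 0, 0], 0],
  [[0, -0.76, 0.43], [0, 0, 0], 0],
])

```text
clock: 27.15
ee_pos: [0.5151, -0.2728, 0.2136]
tool_rot: [[-0.082, 0.997, -0.0], [0.997, 0.082, 0.0], [0.0, -0.0, -1.0]]
wrist_force: [0.1, -0.0, 0.1]
width: 0.0092
```

```bash
python3 L.py R 0.91 3
```

```text
27.15 w 0.0092 th 0.982 raderr 0.0002 y -0.0022 Ftan 0.15 Frad 0.03 [ 0.112  -0.0273  0.0996] [ 0.5151 -0.2728  0.2136]
turn [-0.02 -0.01 -0.16]
[[-0.0, -0.33, 0.21], [-0.0, -0.65, 0.42], [-0.0, -0.97, 0.64]]
```

Call:
drive_tool([
  [[0, -0.33, 0.2], [0, 0, 0], 0],
  [[0, -0.65, 0.42], [0, 0, 0], 0],
  [[0, -0.97, 0.63], [0, 0, 0], 0],
  [[0, -0.97, 0.63], [0, 0, 0], 0],
])

```text
clock: 27.55
ee_pos: [0.505, -0.2736, 0.2069]
tool_rot: [[-0.081, 0.997, -0.001], [0.997, 0.081, 0.001], [0.001, -0.001, -1.0]]
wrist_force: [0.0, -0.2, -0.2]
width: 0.0096
```

```bash
python3 L.py R 0.83 3
```

```text
27.55 w 0.0096 th 0.907 raderr 0.0002 y -0.0021 Ftan -0.12 Frad -0.21 [ 0.0377 -0.1727 -0.2444] [ 0.505  -0.2736  0.2069]
turn [-0.04 -0.03 -0.18]
[[-0.0, -0.33, 0.25], [-0.0, -0.65, 0.5], [-0.0, -0.97, 0.77]]
```

Call:
drive_tool([
  [[0, -0.33, 0.24], [0, 0, 0], 0],
  [[0, -0.65, 0.49], [0, 0, 0], 0],
  [[0, -0.97, 0.76], [0, 0, 0], 0],
  [[0, -0.97, 0.76], [0, 0, 0], 0],
])

```text
clock: 27.95
ee_pos: [0.4953, -0.2743, 0.1993]
tool_rot: [[-0.081, 0.997, -0.001], [0.997, 0.081, 0.001], [0.001, -0.001, -1.0]]
wrist_force: [-0.3, -0.6, -1.1]
width: 0.0098
```

```bash
python3 L.py R 0.75 3
```

```text
27.95 w 0.0098 th 0.830 raderr 0.0002 y -0.0021 Ftan -0.93 Frad -0.63 [-0.2549 -0.6048 -1.0811] [ 0.4953 -0.2743  0.1993]
turn [-0.04 -0.04 -0.18]
[[-0.0, -0.32, 0.29], [-0.0, -0.63, 0.58], [-0.0, -0.94, 0.87]]
```

Call:
drive_tool([
  [[0, -0.32, 0.29], [0, 0, 0], 0],
  [[0, -0.63, 0.57], [0, 0, 0], 0],
  [[0, -0.94, 0.87], [0, 0, 0], 0],
  [[0, -1.04, 0.97], [0, 0, 0], 0],
  [[0, -1.04, 0.97], [0, 0, 0], 0],
])

```text
clock: 28.45
ee_pos: [0.4853, -0.2752, 0.1899]
tool_rot: [[-0.081, 0.997, -0.0], [0.997, 0.081, 0.0], [0.0, -0.0, -1.0]]
wrist_force: [-0.4, 0.5, -0.7]
width: 0.0096
```

```bash
python3 L.py R 0.65 4
```

```text
28.45 w 0.0096 th 0.744 raderr 0.0001 y -0.0021 Ftan -0.80 Frad -0.24 [-0.435   0.492  -0.7356] [ 0.4853 -0.2752  0.1899]
turn [-0.02 -0.02 -0.17]
[[-0.0, -0.26, 0.27], [-0.0, -0.52, 0.55], [-0.0, -0.77, 0.83], [-0.0, -1.01, 1.12]]
```

Call:
drive_tool([
  [[0, -0.26, 0.27], [0, 0, 0], 0],
  [[0, -0.52, 0.54], [0, 0, 0], 0],
  [[0, -0.77, 0.82], [0, 0, 0], 0],
  [[0, -1.01, 1.1], [0, 0, 0], 0],
  [[0, -1.01, 1.1], [0, 0, 0], 0],
])

```text
clock: 28.95
ee_pos: [0.4752, -0.2759, 0.1786]
tool_rot: [[-0.081, 0.997, -0.0], [0.997, 0.081, 0.0], [0.0, -0.0, -1.0]]
wrist_force: [0.2, -0.6, -1.1]
width: 0.0096
```

```bash
python3 L.py R 0.56 4
```

```text
28.95 w 0.0096 th 0.649 raderr 0.0001 y -0.0019 Ftan -0.82 Frad -0.81 [ 0.1586 -0.621  -1.1463] [ 0.4752 -0.2759  0.1786]
turn [-0.02 -0.03 -0.17]
[[-0.0, -0.22, 0.28], [-0.0, -0.43, 0.57], [-0.0, -0.64, 0.86], [-0.0, -0.85, 1.15]]
```

Call:
drive_tool([
  [[0, -0.22, 0.28], [0, 0, 0], 0],
  [[0, -0.43, 0.57], [0, 0, 0], 0],
  [[0, -0.64, 0.86], [0, 0, 0], 0],
  [[0, -0.85, 1.15], [0, 0, 0], 0],
  [[0, -0.85, 1.15], [0, 0, 0], 0],
])

```text
clock: 29.45
ee_pos: [0.4667, -0.2766, 0.1671]
tool_rot: [[-0.081, 0.997, -0.001], [0.997, 0.081, 0.0], [0.0, -0.0, -1.0]]
wrist_force: [0.7, -1.0, -0.6]
width: 0.0096
```

```bash
python3 L.py R 0.47 4
```

```text
29.45 w 0.0096 th 0.560 raderr 0.0001 y -0.0019 Ftan -0.12 Frad -0.84 [ 0.7168 -1.036  -0.5776] [ 0.4667 -0.2766  0.1671]
turn [-0.03 -0.03 -0.17]
[[-0.0, -0.19, 0.31], [-0.0, -0.38, 0.61], [-0.0, -0.57, 0.92], [-0.0, -0.75, 1.23]]
```

Call:
drive_tool([
  [[0, -0.19, 0.31], [0, 0, 0], 0],
  [[0, -0.38, 0.61], [0, 0, 0], 0],
  [[0, -0.57, 0.92], [0, 0, 0], 0],
  [[0, -0.57, 0.92], [0, 0, 0], 0],
])

```text
clock: 29.85
ee_pos: [0.4618, -0.2775, 0.1589]
tool_rot: [[-0.081, 0.997, 0.001], [0.997, 0.081, -0.0], [-0.0, 0.001, -1.0]]
wrist_force: [-1.4, 1.6, 5.6]
width: 0.0092
```

```bash
python3 L.py R 0.41 3
```

```text
29.85 w 0.0092 th 0.500 raderr -0.0002 y -0.0024 Ftan 4.21 Frad 3.93 [-1.3674  1.6498  5.6274] [ 0.4618 -0.2775  0.1589]
turn [ 0.07  0.02 -0.17]
[[-0.0, -0.28, 0.39], [-0.0, -0.51, 0.82], [-0.0, -0.72, 1.25]]
```

Call:
drive_tool([
  [[0, -0.06, 0.11], [0, 0, 0], 0],
  [[0, -0.12, 0.22], [0, 0, 0], 0],
  [[0, -0.12, 0.22], [0, 0, 0], 0],
])

```text
clock: 30.15
ee_pos: [0.461, -0.2778, 0.1574]
tool_rot: [[-0.082, 0.997, 0.002], [0.997, 0.082, -0.001], [-0.001, 0.002, -1.0]]
wrist_force: [-1.8, 0.4, 7.1]
width: 0.0091
```

```bash
python3 L.py R 1.12 12
```

```text
30.15 w 0.0091 th 0.489 raderr -0.0002 y -0.0027 Ftan 5.29 Frad 5.11 [-1.7987  0.3855  7.1441] [ 0.461  -0.2778  0.1574]
turn [ 0.11  0.04 -0.16]
[[0.0, 0.39, -0.75], [0.0, 0.87, -1.44], [0.0, 1.39, -2.11], [0.0, 1.94, -2.75], [0.0, 2.53, -3.35], [0.01, 3.14, -3.93], [0.01, 3.79, -4.48], [0.01, 4.46, -4.98], [0.01, 5.16, -5.46], [0.01, 5.88, -5.89], [0.01, 6.62, -6.29], [0.02, 7.39, -6.65]]
```

Call:
drive_tool([
  [[0, 0.4, -0.75], [0, 0, 0], 0],
  [[0, 0.87, -1.44], [0, 0, 0], 0],
  [[0, 1.39, -2.11], [0, 0, 0], 0],
  [[0, 1.94, -2.75], [0, 0, 0], 0],
  [[0, 2.53, -3.35], [0, 0, 0], 0],
  [[0, 3.14, -3.93], [0, 0, 0], 0],
  [[0, 3.79, -4.48], [0, 0, 0], 0],
  [[0, 4.46, -4.98], [0, 0, 0], 0],
  [[0, 5.16, -5.46], [0, 0, 0], 0],
  [[0, 5.88, -5.89], [0, 0, 0], 0],
  [[0, 6.62, -6.29], [0, 0, 0], 0],
  [[0, 7.39, -6.65], [0, 0, 0], 0],
])

```text
clock: 31.35
ee_pos: [0.5349, -0.2713, 0.2233]
tool_rot: [[-0.082, 0.997, 0.001], [0.997, 0.082, -0.0], [-0.0, 0.001, -1.0]]
wrist_force: [-3.1, -1.2, 3.3]
width: 0.0096
```

```bash
python3 L.py R 1.76 12
```

```text
31.35 w 0.0096 th 1.121 raderr -0.0004 y -0.0024 Ftan -1.64 Frad 4.32 [-3.1443 -1.2086  3.3012] [ 0.5349 -0.2713  0.2233]
turn [ 0.05  0.01 -0.15]
[[0.0, 0.77, -0.37], [0.0, 1.58, -0.65], [0.01, 2.4, -0.88], [0.01, 3.23, -1.07], [0.01, 4.07, -1.22], [0.01, 4.92, -1.32], [0.01, 5.77, -1.37], [0.02, 6.62, -1.38], [0.02, 7.48, -1.35], [0.02, 8.33, -1.27], [0.02, 9.17, -1.14], [0.03, 10.01, -0.97]]
```

Call:
drive_tool([
  [[0, 0.77, -0.37], [0, 0, 0], 0],
  [[0, 1.58, -0.65], [0, 0, 0], 0],
  [[0, 2.4, -0.88], [0, 0, 0], 0],
  [[0, 3.23, -1.07], [0, 0, 0], 0],
  [[0, 4.07, -1.22], [0, 0, 0], 0],
  [[0, 4.92, -1.32], [0, 0, 0], 0],
  [[0, 5.77, -1.37], [0, 0, 0], 0],
  [[0, 6.62, -1.38], [0, 0, 0], 0],
  [[0, 7.48, -1.35], [0, 0, 0], 0],
  [[0, 8.33, -1.27], [0, 0, 0], 0],
  [[0, 9.17, -1.14], [0, 0, 0], 0],
  [[0, 10.0, -0.97], [0, 0, 0], 0],
])

```text
clock: 32.55
ee_pos: [0.6344, -0.263, 0.2323]
tool_rot: [[-0.082, 0.997, 0.0], [0.997, 0.082, 0.0], [0.0, 0.0, -1.0]]
wrist_force: [-0.2, -0.2, 0.4]
width: 0.0097
```

```bash
python3 L.py R
```

```text
32.55 w 0.0097 th 1.760 raderr -0.0007 y -0.0025 Ftan -0.32 Frad 0.36 [-0.2133 -0.1828  0.4223] [ 0.6344 -0.263   0.2323]
```

Call:
drive_tool([
  [[0, 0, 0], [0, 0, 0], 40],
  [[0, 0, 0], [0, 0, 0], 40],
  [[0, 0, 0], [0, 0, 0], 40],
  [[0, 0, 0], [0, 0, 0], 40],
  [[0, 0, -2], [0, 0, 0], 40],
  [[0, 0, -6], [0, 0, 0], 40],
  [[0, 0, -10], [0, 0, 0], 60],
  [[0, 0, -10], [0, 0, 0], 100],
])

```text
clock: 33.35
ee_pos: [0.6349, -0.2649, 0.3394]
tool_rot: [[-0.081, 0.997, 0.01], [0.997, 0.081, -0.004], [-0.005, 0.009, -1.0]]
wrist_force: [-0.6, -0.1, 0.9]
width: 0.0444
```

Call:
drive_tool([
  [[4, -3, 0], [0, 0, 8], 100],
  [[24.6, -19.1, 8], [0, 0, 31.8], 100],
  [[24.6, -19.1, 8], [0, 0, 31.8], 100],
  [[24.6, -19.1, 8], [0, 0, 31.8], 100],
  [[24.6, -19.1, 8], [0, 0, 31.8], 100],
  [[24.6, -19.1, 8], [0, 0, 31.8], 100],
  [[24.6, -19.1, 8], [0, 0, 31.8], 100],
  [[24.6, -19.1, 8], [0, 0, 31.8], 100],
  [[24.6, -19.1, 8], [0, 0, 31.8], 100],
  [[24.6, -19.1, 8], [0, 0, 31.8], 100],
  [[24.6, -19.1, 8], [0, 0, 31.8], 100],
])

```text
clock: 34.45
ee_pos: [0.4241, -0.0347, 0.2529]
tool_rot: [[0.458, 0.889, 0.001], [0.889, -0.458, -0.0], [0.0, 0.001, -1.0]]
wrist_force: [0.0, -0.7, -0.1]
width: 0.0871
```

Run:
```python
from h import *
s=ctrl.read_state(); print(s["ee_pos"],s["tool_rot"],s["joint_vel"],s["q"])
im=cams.capture("wrist")[:,:,::-1]
P=wparams(s); print(proj([.4237,-.0334,.0535],P))
cv2.imwrite("pics/w7.png",im)
```

```text
[ 0.4241 -0.0347  0.2529] [[ 0.4581  0.8889  0.0009]
 [ 0.8889 -0.4581 -0.0003]
 [ 0.0001  0.0009 -1.    ]] [ 0.0023  0.0032 -0.0038 -0.0009 -0.001   0.0029 -0.002 ] [-0.7274 -0.2546  0.6396  1.9611  0.1539  1.3876 -0.6074]
[[317.7948 217.5305]]
```

View pics/w7.png

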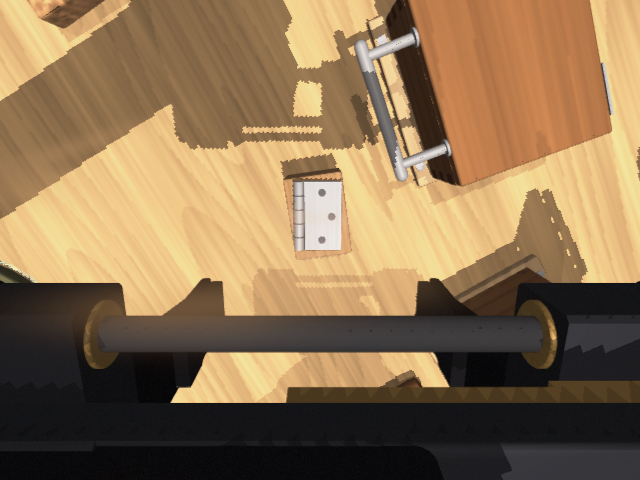

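Run:
```python
from h import *
s=ctrl.read_state(); P=wparams(s)
B=ray("",[(293,179.5),(342,179.5),(341.5,250.5),(296,251)],.0535,P)[:,:2]
A=np.array([(-.022,.032),(.022,.032),(.022,-.032),(-.022,-.032)])
th,t,r=fit2(A,B);print(np.degrees(th),t,r.ravel())
print(np.linalg.norm(B[0]-B[1]),np.linalg.norm(B[1]-B[2]),np.linalg.norm(B[2]-B[3]))
plan([t[0],t[1],.0615],np.degrees(th),s)
```

```text
-26.51903985517391 [ 0.4245 -0.0321] [ 0.0007  0.0011  0.      0.0008 -0.0011 -0.0006  0.0004 -0.0012]
0.04354017250026341 0.06573117758710825 0.04245194127328988
shift [ 0.25 -0.08 19.13] turn [ 0.04  0.01 -0.73]
```

Call:
drive_tool([
  [[0.25, -0.1, 4], [0, 0, -0.7], 100],
  [[0.25, -0.1, 8], [0, 0, -0.7], 90],
  [[0.25, -0.1, 12], [0, 0, -0.7], 80],
  [[0.25, -0.1, 15], [0, 0, -0.7], 75],
  [[0.25, -0.1, 17], [0, 0, -0.7], 75],
  [[0.25, -0.1, 18.2], [0, 0, -0.7], 75],
  [[0.25, -0.1, 19], [0, 0, -0.7], 75],
  [[0.25, -0.1, 19.1], [0, 0, -0.7], 75],
  [[0.25, -0.1, 19.1], [0, 0, -0.7], 75],
])

```text
clock: 35.4
ee_pos: [0.4241, -0.031, 0.062]
tool_rot: [[0.445, 0.895, 0.001], [0.895, -0.445, -0.0], [0.0, 0.001, -1.0]]
wrist_force: [-0.7, -0.3, -0.2]
width: 0.0655
```

Run:
```python
from h import *
s=ctrl.read_state(); print(s["ee_pos"],s["wrist_force"],s["q"],s["tool_rot"])
plan([.4245,-.0321,.0612],-26.5,s)
```

```text
[ 0.4241 -0.031   0.062 ] [-0.7195 -0.3303 -0.1513] [-0.7357 -0.0067  0.7543  2.2015  0.0057  0.944  -0.446 ] [[ 0.4451  0.8955  0.001 ]
 [ 0.8955 -0.4451 -0.    ]
 [ 0.0004  0.0009 -1.    ]]
shift [-0.08  0.08  0.08] turn [ 0.05 -0.02  0.07]
```

Good reach and height; close on the hinge and lift.

Call:
drive_tool([
  [[0, 0, 0.05], [0, 0, 0], 60],
  [[0, 0, 0.05], [0, 0, 0], 30],
  [[0, 0, 0.05], [0, 0, 0], 0],
  [[0, 0, 0.05], [0, 0, 0], 0],
  [[0, 0, 0.05], [0, 0, 0], 0],
  [[0, 0, 0.05], [0, 0, 0], 0],
  [[0, 0, -1], [0, 0, 0], 0],
  [[0, 0, -4], [0, 0, 0], 0],
  [[0, 0, -9], [0, 0, 0], 0],
  [[0, 0, -14], [0, 0, 0], 0],
  [[0, 0, -18], [0, 0, 0], 0],
  [[0, 0, -18], [0, 0, 0], 0],
], squeeze=25)

```text
clock: 36.6
ee_pos: [0.4265, -0.0309, 0.2474]
tool_rot: [[0.445, 0.895, 0.011], [0.895, -0.445, 0.003], [0.007, 0.008, -1.0]]
wrist_force: [0.5, -1.1, -1.1]
width: 0.0434
```

Run:
```python
from h import *
s=ctrl.read_state(); print(s["ee_pos"],s["wrist_force"],s["width"],s["q"])
cv2.imwrite("pics/t8.png",cv2.resize(cams.capture("top")[180:340,260:470,::-1],None,fx=3.6,fy=3.6,interpolation=cv2.INTER_CUBIC))
c=np.array([.5387,-.2686]);yw=4.84
p=c+R2(np.radians(yw))@[-.012,0]; print(p)
plan([p[0],p[1],.25],yw-90,s);plan([p[0],p[1],.25],yw+90,s)
```

```text
[ 0.4265 -0.0309  0.2474] [ 0.5024 -1.0656 -1.0515] 0.04344672128172863 [-0.7397 -0.2563  0.6458  1.9722  0.1545  1.3671 -0.6012]
[ 0.5267 -0.2696]
shift [-16.91  19.6   -0.22] turn [ 0.21 -0.63 58.71]
shift [-16.91  19.6   -0.22] turn [   0.73    0.24 -121.28]
```

View pics/t8.png

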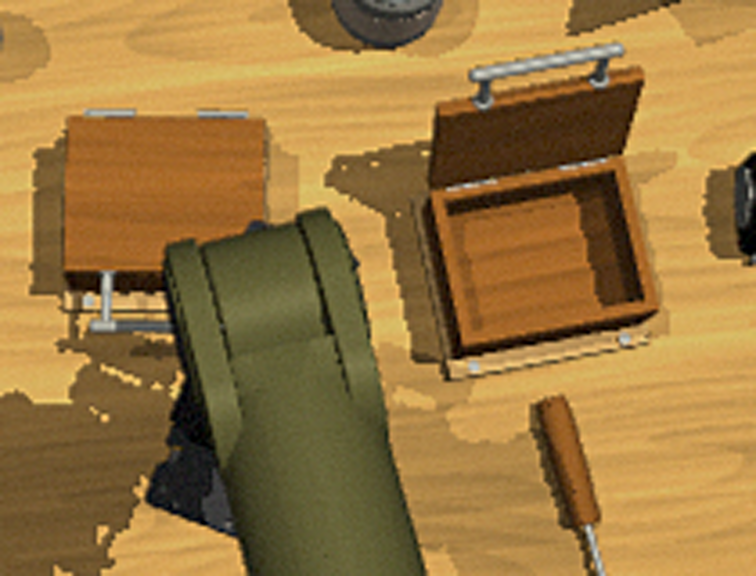

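Call:
drive_tool([
  [[-3, 3, 0], [0, 0, -8], 0],
  [[-7, 7, -0.2], [0, 0, -16], 0],
  [[-11, 12, -0.2], [0, 0, -24], 0],
  [[-14, 16, -0.2], [0, 0, -32], 0],
  [[-16.9, 19.6, -0.2], [0, 0, -40], 0],
  [[-16.9, 19.6, -0.2], [0, 0, -48], 0],
  [[-16.9, 19.6, -0.2], [0, 0, -56], 0],
  [[-16.9, 19.6, -0.2], [0, 0, -64], 0],
  [[-16.9, 19.6, -0.2], [0, 0, -72], 0],
  [[-16.9, 19.6, -0.2], [0, 0, -80], 0],
  [[-16.9, 19.6, -0.2], [0, 0, -88], 0],
  [[-16.9, 19.6, -0.2], [0, 0, -96], 0],
])

```text
clock: 37.85
ee_pos: [0.5224, -0.2693, 0.2416]
tool_rot: [[-0.873, 0.487, -0.004], [0.487, 0.873, 0.001], [0.004, -0.001, -1.0]]
wrist_force: [0.4, -0.2, -0.4]
width: 0.0428
```

Call:
drive_tool([
  [[0, 0, 0], [0, 0, -8], 0],
  [[0, 0, 0], [0, 0, -16], 0],
  [[0, 0, 0], [0, 0, -24], 0],
  [[0, 0, 0], [0, 0, -25.3], 0],
  [[0, 0, 0], [0, 0, -25.3], 0],
  [[0, 0, 0], [0, 0, -25.3], 0],
])

```text
clock: 38.45
ee_pos: [0.5233, -0.2693, 0.2428]
tool_rot: [[-0.997, 0.075, -0.001], [0.075, 0.997, 0.0], [0.001, 0.0, -1.0]]
wrist_force: [-0.1, 0.3, -1.2]
width: 0.0432
```

Run:
```python
from h import *
s=ctrl.read_state(); print(s["ee_pos"],s["wrist_force"],s["width"],s["q"],s["tool_rot"])
cv2.imwrite("pics/w9.png",cams.capture("wrist")[:,:,::-1])
c=np.array([.5387,-.2686]);yw=4.84
p=c+R2(np.radians(yw))@[-.012,0]
plan([p[0],p[1],.0415],yw+90,s)
```

```text
[ 0.5233 -0.2693  0.2428] [-0.1137  0.299  -1.1704] 0.04316680655869927 [-0.3004  0.2435  0.8642  1.6265 -0.1883  1.3601  2.0847] [[-0.9972  0.0751 -0.0013]
 [ 0.0751  0.9972  0.0003]
 [ 0.0013  0.0002 -1.    ]]
shift [-0.37 -0.01 20.13] turn [ 0.02 -0.07 -9.15]
```

View pics/w9.png

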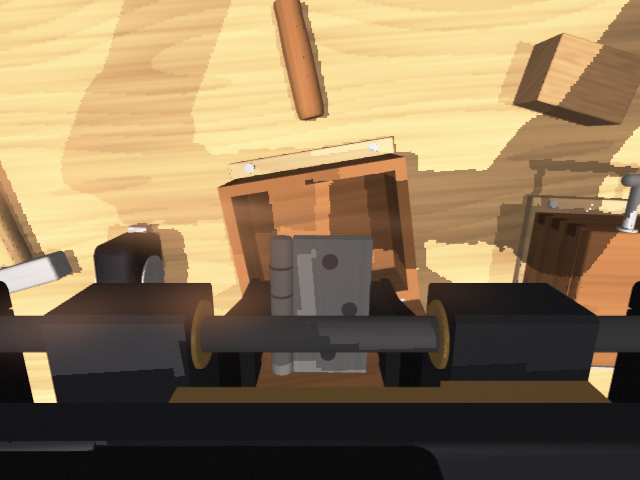

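Call:
drive_tool([
  [[-0.4, 0, 2], [0, 0, -8], 0],
  [[-0.4, 0, 5], [0, 0, -9.1], 0],
  [[-0.4, 0, 8], [0, 0, -9.1], 0],
  [[-0.4, 0, 11], [0, 0, -9.1], 0],
  [[-0.4, 0, 13.5], [0, 0, -9.1], 0],
  [[-0.4, 0, 15.5], [0, 0, -9.1], 0],
  [[-0.4, 0, 17.5], [0, 0, -9.1], 0],
  [[-0.4, 0, 19], [0, 0, -9.1], 0],
  [[-0.4, 0, 19.8], [0, 0, -9.1], 0],
  [[-0.4, 0, 20.1], [0, 0, -9.1], 0],
  [[-0.4, 0, 20.1], [0, 0, -9.1], 0],
])

```text
clock: 39.6
ee_pos: [0.5279, -0.2698, 0.0426]
tool_rot: [[-0.996, -0.086, 0.0], [-0.086, 0.996, -0.0], [-0.0, -0.0, -1.0]]
wrist_force: [-0.2, -0.2, -1.6]
width: 0.0434
```

Run:
```python
from h import *
s=ctrl.read_state(); print(s["ee_pos"],s["wrist_force"],s["width"],s["tool_rot"])
cv2.imwrite("pics/s10.png",cv2.resize(cams.capture("scene")[120:280,180:380,::-1],None,fx=3.6,fy=3.6,interpolation=cv2.INTER_CUBIC))
```

```text
[ 0.5279 -0.2698  0.0426] [-0.1566 -0.1855 -1.6288] 0.04344042554633363 [[-0.9963 -0.0859  0.0001]
 [-0.0859  0.9963 -0.0001]
 [-0.0001 -0.0001 -1.    ]]
```

View pics/s10.png

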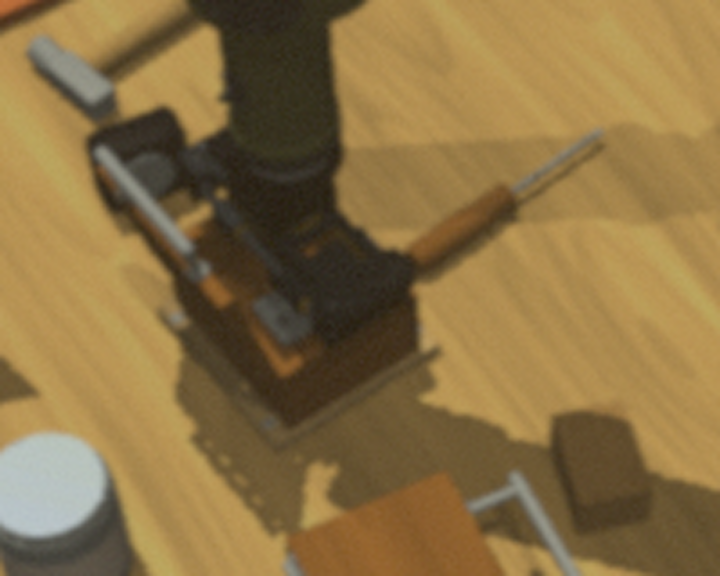

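Call:
drive_tool([
  [[0, 0, 0.15], [0, 0, 0], 0],
  [[0, 0, 0.3], [0, 0, 0], 0],
  [[0, 0, 0.3], [0, 0, 0], 55],
  [[0, 0, 0.3], [0, 0, 0], 65],
  [[0, 0, 0.3], [0, 0, 0], 65],
  [[0, 0, 0.3], [0, 0, 0], 65],
  [[0, 0, -3], [0, 0, 0], 65],
  [[0, 0, -8], [0, 0, 0], 65],
  [[0, 0, -13], [0, 0, 0], 65],
  [[0, 0, -18], [0, 0, 0], 65],
  [[0, 0, -23], [0, 0, 0], 65],
  [[0, 0, -26], [0, 0, 0], 65],
])

```text
clock: 40.85
ee_pos: [0.5284, -0.2707, 0.307]
tool_rot: [[-0.996, -0.086, 0.005], [-0.086, 0.996, -0.001], [-0.005, -0.002, -1.0]]
wrist_force: [0.0, -0.4, -0.4]
width: 0.0567
```

Call:
drive_tool([
  [[10, 5, -3], [0, 0, 0], 65],
  [[10, 15, -3], [0, 0, 0], 65],
  [[10, 15, -3], [0, 0, 0], 65],
  [[10, 15, -3], [0, 0, 0], 65],
  [[10, 15, -3], [0, 0, 0], 65],
  [[10, 15, -3], [0, 0, 0], 65],
])

```text
clock: 41.45
ee_pos: [0.4152, -0.1288, 0.3329]
tool_rot: [[-0.996, -0.088, 0.002], [-0.088, 0.996, 0.001], [-0.002, 0.001, -1.0]]
wrist_force: [0.3, 0.3, 0.3]
width: 0.0568
```

Run:
```python
from h import *
s=ctrl.read_state(); print(s["clock"],s["ee_pos"],s["wrist_force"],s["width"],s["joint_vel"])
cv2.imwrite("pics/t11.png",cv2.resize(cams.capture("top")[110:370,130:490,::-1],None,fx=2.2,fy=2.2,interpolation=cv2.INTER_CUBIC))
cv2.imwrite("pics/s11.png",cams.capture("scene")[:,:,::-1])
```

```text
41.45 [ 0.4152 -0.1288  0.3329] [0.3174 0.2772 0.2807] 0.056824005145537225 [ 0.0167  0.0371  0.0447 -0.0176  0.0062 -0.004   0.0031]
```

View pics/t11.png

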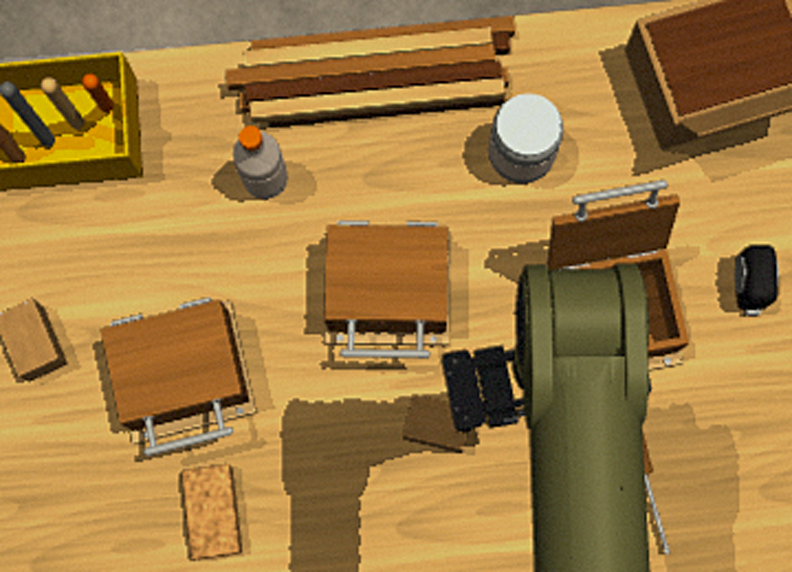

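View pics/s11.png

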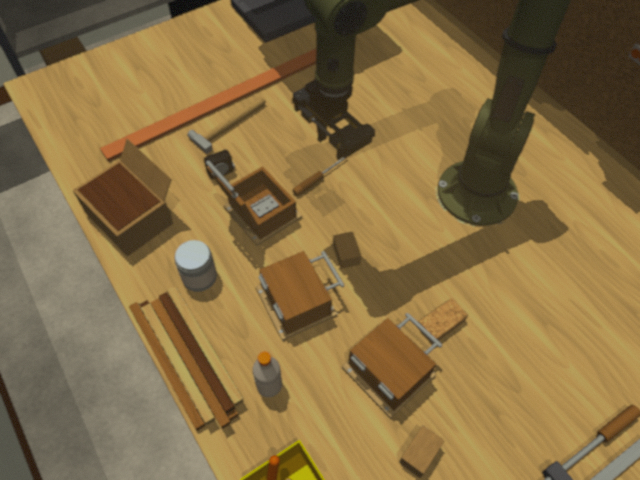

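Run:
```python
from h import *
s=ctrl.read_state(); print(s["clock"],s["joint_vel"],s["wrist_force"])
print(proj(arc(np.array([.5264,.2835]),8.65,[0,.04])+[0,0,.005],cams.camera_params("top")),proj(arc(np.array([.6087,.0109]),-6.52,[0,.04])+[0,0,.005],cams.camera_params("top")))
print(ctrl.finish_job())
```

```text
41.55 [ 0.0063  0.0191  0.0072 -0.0053 -0.0017  0.0033 -0.0029] [-0.8352  0.2048  0.7941]
[[214.5832 309.4383]
 [214.1425 309.0547]] [[304.3606 269.7502]
 [304.3128 269.2124]]
the job is handed in; nothing more can be done
None
```

I tried all three lids, shut the two sound ones, and laid the new hinge in the chest that binds. The job was handed in at about 41.6 s of the 72 s allowed, with no verdict given.

The chests are named by side as the robot sees them, because I never matched them to box_a, box_b and box_c.

| Chest | How the lid went | Left |
|---|---|---|
| Left | Free all the way, within about 1 N at the bar | Shut; about 2 N at the stop |
| Middle | Even drag of about 2 N | Shut; 5.5 N at the stop |
| Right (binds) | Free, then came up hard near 0.5 rad, climbing to about 5 N | Swung back to about 1.76 rad, past upright, and released |

**New hinge:** I gripped it from its carton (43 mm between the fingers) and set it down in the right-hand chest from a millimetre or two above the floor.

**Last checks:**
- The final pictures show both sound lids shut, the right-hand one open, and the hinge inside that chest.
- The other things on the bench look unmoved, and the arm is clear of everything.

**Less certain:**
- The shut bars match where they should be to about a pixel, which is too coarse to tell 0 from 0.04 rad. For that I relied on the force felt at the stop.
- At contact the tool sat about 5 mm lower than calculated. I put that down to the bar slipping in the fingers.
- Whether other objects moved I judged by eye, not by measurement.

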